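# Refill the rubble canister at the miniature painter's desk

### The job

Unlock the blue canister's lid by turning its red grip counter-clockwise, lift the lid off and lay it, grip upwards, in the middle of the green cutting mat. Then pick up the yellow cup, pour all seven chunks of rubble from it into the canister without spilling any, and stand the empty cup upright on the desk. Set the lid and the cup down rather than dropping them, and leave the other things on the desk where they are.

Things in the scene. Friction and masses are not known exactly. Their poses are not given: they have to be found in the camera images.
- canister: Blue round storage canister, FIXED upright on the desk. Outer diameter 96 mm, wall 4 mm (mouth 88 mm wide), height 85 mm, inner floor at 5 mm. Origin: centre of its underside; z up. Two dark steel hooks hold the lid, on its +x and -x sides, 51 to 64 mm from the axis and up to 98 mm above the desk.
- hook (a point): Point on the canister's +x hook: 57 mm out from the axis along the canister's +x, 98 mm above the desk. Each hook is a post on the clockwise side (seen from above) with a flat overhang reaching 28 mm counter-clockwise of the x axis, 8 mm above the rim, open at its counter-clockwise end. The -x hook is the same turned by half a turn
- lid: Loose bayonet lid, about 90 g, closed on the canister at the start. White disc, diameter 96 mm, 6 mm thick, over a grey plug of diameter 83 mm, 8 mm deep; two red ears 14 mm wide stick out along +x and -x to 60 mm from the axis and start under the hooks, at or near their posts. Origin: centre of the plug's underside (77 mm above the desk when closed, 3 mm when lying on the mat); z up.
- lid_grip (a point): On the lid's axis, 44 mm above the lid's origin, in the red upright grip bar: 46 mm long along the lid's x, 12 mm thick along y, from 14 to 52 mm above the lid's origin. The lid turns freely but cannot be lifted with its ears under the hooks; turned counter-clockwise (from above) until its x axis is 0.75 to 2 rad past the canister's x axis, it lifts straight off
- cup: Loose yellow plastic cup, about 70 g, round, no handle, open, upright on the desk with the seven chunks in it. Height 85 mm, outer diameter 58 mm at the foot and 64 mm at the rim, wall 3 mm. Origin: centre of its underside; z along its axis towards the mouth. It is rigid and bears a firm grip (40 N); the last chunks slide out only when it is tipped about 135 degrees from upright.
- mat: Green cutting mat lying FIXED on the desk, 200 mm (its x) by 160 mm (its y), 3 mm thick. Origin: centre of its underside.
- rubble0: A brick-red terracotta rubble chunk, a rounded block about 15 x 14 x 14 mm, 11 g; at the start all seven lie loose in the cup. Origin at its centre.
- rubble1: A brick-red terracotta rubble chunk, a rounded block about 15 x 14 x 14 mm, 11 g; at the start all seven lie loose in the cup. Origin at its centre.
- rubble2: A brick-red terracotta rubble chunk, a rounded block about 15 x 14 x 14 mm, 11 g; at the start all seven lie loose in the cup. Origin at its centre.
- rubble3: A brick-red terracotta rubble chunk, a rounded block about 15 x 14 x 14 mm, 11 g; at the start all seven lie loose in the cup. Origin at its centre.
- rubble4: A brick-red terracotta rubble chunk, a rounded block about 15 x 14 x 14 mm, 11 g; at the start all seven lie loose in the cup. Origin at its centre.
- rubble5: A brick-red terracotta rubble chunk, a rounded block about 15 x 14 x 14 mm, 11 g; at the start all seven lie loose in the cup. Origin at its centre.
- rubble6: A brick-red terracotta rubble chunk, a rounded block about 15 x 14 x 14 mm, 11 g; at the start all seven lie loose in the cup. Origin at its centre.
- dropper: Bystander: loose slim dropper bottle (white with a red band, black tip), diameter 25 mm, height 78 mm, standing close beside the cup. Origin: centre of its underside.
- pot: Bystander: loose low blue paint pot with a white cap, diameter 34 mm, height 32 mm, standing close beside the cup on the side away from the dropper bottle. Origin: centre of its underside.
- glue: Bystander: loose white glue bottle with a yellow band and red pointed nozzle, diameter 42 mm, height 155 mm, standing near the canister. Origin: centre of its underside.
- figure: Bystander: small loose painted figure on a black round base, base diameter 32 mm, height 46 mm, between the robot and the mat. Origin: centre of its underside.
- palette: Bystander: flat wooden round paint palette lying FIXED behind the mat, diameter 110 mm, 4 mm thick. Origin: centre of its underside.
- brushjar: Bystander: FIXED glass jar of brushes on the right-hand side, diameter 72 mm, 95 mm high, brushes leaning out to about 180 mm. Origin: centre of its underside. Beyond it, at the right end of the desk (x 0.37 to 0.51, y below -0.67 m), stand two fixed spray cans 185 mm high; along the far edge (x above 0.84 m) fixed paint racks 70 mm high with bottles to 140 mm.
- woodbox: Bystander: FIXED closed wooden box on the left-hand side, 130 x 100 mm, 45 mm high. Origin: centre of its underside. Beyond it, at the left end of the desk (x 0.31 to 0.59, y 0.61 to 0.75 m), stands a fixed white drawer unit 130 mm high.
Not all that is in view belongs to the job. There is more than one size of the lid; the job needs the smaller.

How it is judged:
By the outcome, as a careful person would: the job done as asked, in the order asked, and still so for the second after the job is handed in, with the robot touching nothing.
It also fails if it takes over 72 s, if anything falls off the work surface, if the arm or the gripper's body presses on something with over 40 N, if the wrist force passes 120 N, or if a joint passes its speed limit or range.

### The arm

A 6-joint arm with a two-finger parallel gripper is mounted at the origin on the work surface. World frame = base frame: x ahead of the robot, y to its left, z up, the work surface at z = 0. Lengths are in m, angles in rad, forces in N, time in s.
With the tool pointing down it reaches from about 0.35 to 0.775 m from the base axis. Payload 5.5 kg.
Tool frame: the origin (TCP) lies midway between the tips of the shut fingers; the grasp point (between the pads) lies 19 mm behind it; z points along the fingers, y is the line along which they close (so a half turn about z gives the same grasp; the last joint's range is limited). The gripper opens to 85 mm and grips with 20 to 120 N. Pads are 22 mm wide; open, the fingers measure 114 mm over their backs; the gripper's body (76 mm by 85 mm) begins 54 mm behind the grasp point. The pads swing forward as they close: fully open they stand 13 mm farther back than shut.
Start: joints at [1.176, 0.313, 0.046, 1.304, 0, 1.431], TCP at [0.145, 0.556, 0.202] pointing down, gripper open.
Joint ranges: [-2.76, 2.76], [-0.86, 1.69], [-1.03, 1.26], [-2.2, 2.34], [-1.47, 1.5], [-3.14, 3.14]. Speed limits (rad/s): [2.57, 2.57, 3.14, 3.14, 3.14, 3.14].

### API

Orientations are given as a rotation vector (axis times angle).
In Python, from station import bot gives the robot as it stands.
- The arm moves only by the tool apply_moves, never from a script. Its argument "series" is one flat list of numbers, 6 for each row, row after row: the shift along the tool's x, y, z in units of 25 mm (1.0 is 25 mm), then the turn, a rotation vector about the tool's x, y, z in units of 30 degrees (1.0 is 30 degrees). In form: [tx, ty, tz, ax, ay, az, tx, ty, tz, ax, ay, az, ...]. A call has 1 to 20 rows; each row shifts and turns the commanded pose from where the row before left it, along the tool's axes as they then stand; what a row does not reach is not made up. A row lasts 1/12 s, in which the tool goes at most 41.7 mm and 7.16 degrees, less where a joint would pass 70% of its speed; a pose out of reach is approached as far as the arm can. A call with a number of a shift or a turn outside -1 to 1 is refused whole. A call with a gripper value outside its range is refused whole. "hand" is the opening, from 0 (shut) to 1 (fully open), set as the call begins (left out, the last holds). The fingers move at their own pace and stop on an object; "grip_force" is the grip in N (left out, the last holds). Time passes only in rows, so rows that do not move let the fingers close. It gives the time, the measured TCP pose, the force, the opening and the grip force at its end, in the units of the state.
- bot.observe(): the state, without advancing time (a new reading comes with each control period).
- bot.get_image(name): name is "side" or "top"; returns the picture (480x640x3 uint8, red, green, blue); there is no depth.
- bot.camera_info(name): a dict with "vfov" (degrees; the focal length in pixels is half the picture's height over the tangent of half this angle, whatever the lens; pixels are square), "cx", "cy" (the principal point, pixels), "distortion" ([k1, k2, p1, p2, k3] as OpenCV has them; the pictures are not rectified), "rvec" (rotation vector, rad) and "tvec" (3), from world to camera coordinates, as OpenCV has them. Camera axes: x right, y down, z forward; pixel columns grow to the right and rows downward; lengths in m; the calibration is good to about 2 mm. A picture is of the moment at which its call begins. camera_info takes no time and is no camera call.
- bot.close_job(): hands the job in; it is judged then, once.
The state is a dict: "time": time; "joints": joint angles; "joint_velocities": joint speeds; "effort": joint torques, N m; "tcp_pos": TCP position; "orientation": TCP orientation; "ft_force": force on the tool from outside, world axes, zero at the start; "wrist_torque": the same for the moment, N m; "opening": opening from 0.0 (shut) to 1.0 (fully open); "gripper_force": force on a finger pad.
Only numpy, scipy, OpenCV 4.12 (cv2) and the standard library are available. Lean on these libraries where they do the work, as an engineer would, in place of code of your own. Each camera call takes 0.05 s, during which the arm holds its last target. There are 200 camera calls.

## Working session

There is one attempt and no reset: what is moved stays moved. The work goes in short steps, Python scripts to look and compute and a tool call to move; the robot and the scene stay as the last step left them, time stands still between calls to the robot, and variables do not carry over. Pictures are saved under pics/ and viewed, at most 10 in all, crops included, and the job is handed in when it is done.

Besides the shell and the picture viewer there is one more tool, called as a command line: name --argument value ..., lists and objects as JSON in quotes. apply_moves: Moves the arm, as the interface text tells. Its arguments: {"type":"object","properties":{"series":{"type":"array","items":{"type":"number","minimum":-1,"maximum":1}},"hand":{"type":"number"},"grip_force":{"type":"number"}},"required":["series"]}

```bash
mkdir -p pics; ls; python3 - <<'E'
from station import bot
import cv2
for n in("side","top"):
    print(n,bot.camera_info(n)); cv2.imwrite(f"pics/{n}0.png",bot.get_image(n)[:,:,::-1])
print(bot.observe())
E
```

```text
pics
side {'vfov': 42.60606473409924, 'cx': 324.83534902619266, 'cy': 239.31108172455401, 'distortion': array([-0.15559256,  0.        ,  0.        ,  0.        ,  0.        ]), 'rvec': array([ 0.31494348,  2.72938064, -1.31840724]), 'tvec': array([0.55936502, 0.00275325, 1.57172675])}
top {'vfov': 47.29425647056018, 'cx': 323.35733540085005, 'cy': 238.43971630229055, 'distortion': array([-0.13375985,  0.        ,  0.        ,  0.        ,  0.        ]), 'rvec': array([ 2.16307637, -2.15156778,  0.10545018]), 'tvec': array([-0.00617237,  0.55793806,  1.40477458])}
{'time': 0.1, 'joints': array([ 1.17641091e+00,  3.13950489e-01,  4.50779683e-02,  1.30361329e+00,
       -7.77212469e-07,  1.43118164e+00]), 'joint_velocities': array([ 0.00042739, -0.00140444,  0.00195867,  0.00011017,  0.00100245,
       -0.00047598]), 'effort': array([ 3.51764444e-03, -4.81724989e+01,  2.99245459e+01,  1.27591172e-02,
       -5.27369048e-05,  1.26639350e-05]), 'tcp_pos': array([0.14473087, 0.55595349, 0.20157778]), 'orientation': array([-3.99054814e-01, -3.11569531e+00,  2.55976593e-03]), 'ft_force': array([-0.20623116, -1.02847691,  0.21799443]), 'wrist_torque': array([0.02115814, 0.05291504, 0.01765413]), 'gripper_force': 0.0, 'opening': 1.0027012378075046}
```

View pics/top0.png

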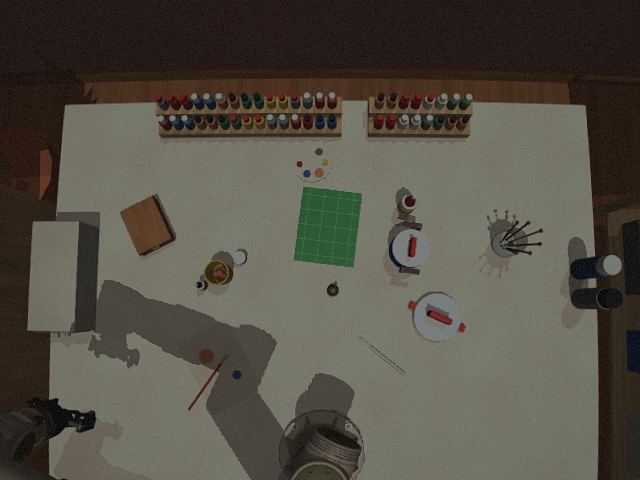

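View pics/side0.png

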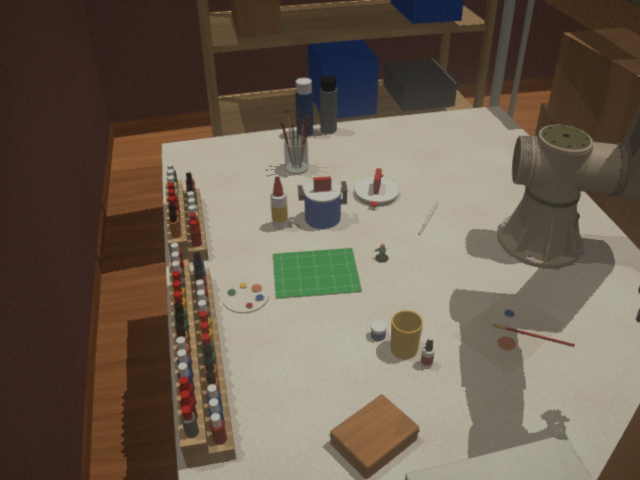

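Two lids are in view: one on the blue canister, top px (410,248), and a free one lying on the desk, top px (437,317). The one on the canister is closed under the hooks and looks smaller, so it fits. The cup is at (219,272), pot (240,256), dropper (201,285), mat (328,227), figure (333,289) and glue (407,203). Next I'll measure these and check with an enlarged crop.

```bash
cat > h.py <<'E'
import numpy as np, cv2
from station import bot
from scipy.spatial.transform import Rotation as R
def cam(n):
    c=bot.camera_info(n); f=240/np.tan(np.radians(c['vfov'])/2)
    return np.array([[f,0,c['cx']],[0,f,c['cy']],[0,0,1]]),c['distortion'],R.from_rotvec(c['rvec']).as_matrix(),c['tvec']
def ray(n,px):
    K,d,Rm,t=cam(n); u=cv2.undistortPoints(np.array(px,float).reshape(-1,1,2),K,d).reshape(-1,2)
    return -Rm.T@t, np.c_[u,np.ones(len(u))]@Rm
def plane(n,px,z):
    o,D=ray(n,px); return o+D*((z-o[2])/D[:,2])[:,None]
def proj(n,P):
    K,d,Rm,t=cam(n); return cv2.projectPoints(np.array(P,float).reshape(-1,3),cv2.Rodrigues(Rm)[0],t,K,d)[0].reshape(-1,2)
def tri(p,q):
    (o,D),(s,E)=ray('top',p),ray('side',q); a,b=D[0]/np.linalg.norm(D[0]),E[0]/np.linalg.norm(E[0])
    k=np.linalg.lstsq(np.c_[a,-b],s-o,rcond=None)[0]; A,B=o+k[0]*a,s+k[1]*b
    return (A+B)/2,np.linalg.norm(A-B)
def mask(im,lo,hi,box):
    hsv=cv2.cvtColor(im,cv2.COLOR_RGB2HSV); m=cv2.inRange(hsv,lo,hi); k=np.zeros_like(m); x0,y0,x1,y1=box; k[y0:y1,x0:x1]=m[y0:y1,x0:x1]; return k
def big(m):
    c=max(cv2.findContours(m,0,cv2.CHAIN_APPROX_NONE)[0],key=cv2.contourArea); return c
def crop(im,box,s):
    x0,y0,x1,y1=box; return cv2.resize(im[y0:y1,x0:x1,::-1],None,fx=s,fy=s,interpolation=cv2.INTER_CUBIC)
E
python3 - <<'E'
from h import *
T=cv2.imread('pics/top0.png')[:,:,::-1].copy(); S=cv2.imread('pics/side0.png')[:,:,::-1].copy()
def cen(c): M=cv2.moments(c); return np.array([M['m10'],M['m01']])/M['m00']
g=big(mask(T,(45,100,40),(80,255,255),(280,170,380,280))); r=plane('top',g.reshape(-1,2),.003)
print('mat',cv2.minAreaRect((r[:,:2]*1000).astype(np.float32)))
# grip bars
for nm,box,z in(('can',(402,232,422,262),.129),('free',(424,305,456,330),.052)):
    c=big(mask(T,(170,120,60),(180,255,255),box)|mask(T,(0,120,60),(8,255,255),box)); p=plane('top',c.reshape(-1,2),z)
    print('grip',nm,cen(c),cv2.minAreaRect((p[:,:2]*1000).astype(np.float32)))
# white discs
for nm,box,z in(('can',(388,222,436,272),.091),('free',(405,285,470,348),.014)):
    hsv=cv2.cvtColor(T,cv2.COLOR_RGB2HSV); x0,y0,x1,y1=box
    print(nm,hsv[(y0+y1)//2,x0:x1:4].tolist())
y=mask(T,(18,110,50),(32,255,255),(200,255,240,290)); c=cv2.convexHull(big(y)); p=plane('top',c.reshape(-1,2),.085)
print('cup',cen(c),cv2.minEnclosingCircle((p[:,:2]*1000).astype(np.float32)))
a=cv2.resize(crop(T,(370,180,480,350),3.5),(385,595)); b=crop(T,(185,240,265,300),5)
W=np.zeros((595,790,3),np.uint8); W[:,:385]=a; W[:300,388:788]=b
s=crop(S,(360,290,450,380),3.2); W[304:304+288,388:388+288]=s
cv2.imwrite('pics/c1.png',W)
E
```

```text
mat ((594.671875, -13.785911560058594), (158.1909942626953, 199.026123046875), 83.30297088623047)
grip can [412.7002584  246.32041344] ((529.2321166992188, -222.86135864257812), (11.365057945251465, 44.476104736328125), 82.96651458740234)
grip free [440.46551724 317.38793103] ((353.8141784667969, -304.24676513671875), (58.68821334838867, 15.7876615524292), 66.90455627441406)
can [[18, 35, 95], [105, 12, 84], [90, 8, 127], [98, 8, 126], [90, 10, 126], [3, 40, 58], [1, 182, 116], [130, 7, 110], [95, 12, 123], [100, 12, 126], [83, 8, 123], [25, 36, 119]]
free [[32, 29, 123], [28, 30, 119], [8, 31, 66], [90, 14, 125], [103, 14, 125], [24, 21, 119], [5, 159, 53], [0, 174, 117], [1, 175, 118], [0, 172, 114], [2, 134, 74], [80, 12, 130], [90, 8, 125], [96, 10, 128], [38, 25, 123], [34, 29, 123], [28, 28, 119]]
cup [217.24493029 272.38276299] ((463.972412109375, 261.718505859375), 36.31032943725586)
```

View pics/c1.png

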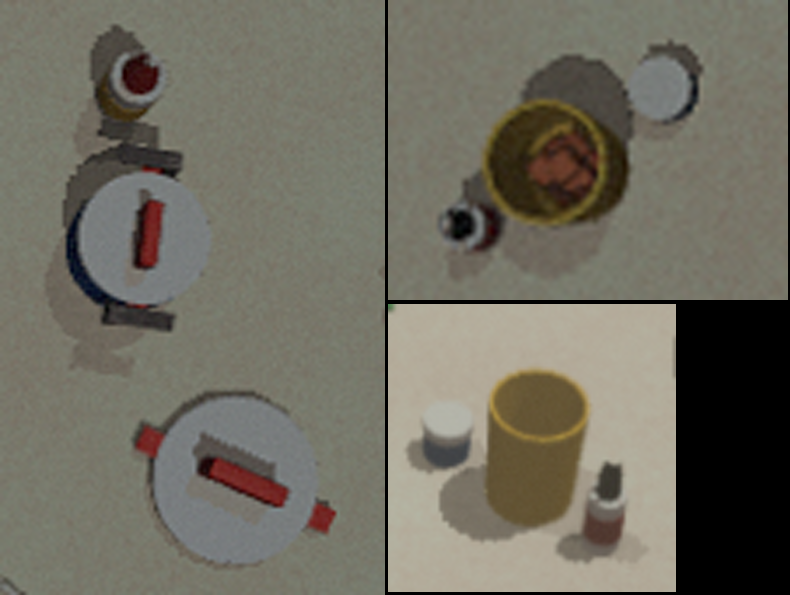

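The crop confirms it: the smaller lid, disc under two dark hooks, is on the canister at (410,248). The larger lid on the desk, at (437,317), is left alone. The dropper and the pot stand on opposite sides of the cup.

```bash
cat >> h.py <<'E'
def delta(pos,yaw=None):
    s=bot.observe(); M=R.from_rotvec(s['orientation']).as_matrix(); d=(M.T@(np.array(pos)-s['tcp_pos']))*1000/25
    print('t',round(s['time'],2),'units',d.round(2),'xang',np.degrees(np.arctan2(M[1,0],M[0,0])).round(2),'tcp',s['tcp_pos'].round(4),'j',s['joints'].round(4).tolist(),'a',M[:,2].round(3)); return d
E
python3 - <<'E'
from h import *
T=cv2.imread('pics/top0.png')[:,:,::-1].copy(); S=cv2.imread('pics/side0.png')[:,:,::-1].copy()
print('grip tri',tri((412.7,246.3),(322,184)))
print('cup top',plane('top',[(216.4,272.4)],.085),'tri',tri((216.4,272.4),(406.9,321.6)))
h=cv2.cvtColor(T,cv2.COLOR_RGB2HSV)
m=((h[:,:,1]<25)&(h[:,:,2]>95)).astype(np.uint8)*255; b=np.zeros_like(m); b[222:272,386:436]=m[222:272,386:436]
c=cv2.convexHull(big(cv2.morphologyEx(b,cv2.MORPH_OPEN,np.ones((3,3))))); p=plane('top',c.reshape(-1,2),.091)
print('disc',cv2.minEnclosingCircle((p[:,:2]*1000).astype(np.float32)), cv2.fitEllipse((p[:,:2]*1000).astype(np.float32)))
# crop a was 3.5x at (370,180); b 5x at (185,240)
print('hooks',plane('top',[(370+151/3.5,180+157/3.5),(370+138/3.5,180+318/3.5)],.098))
print('glue tip',plane('top',[(370+140/3.5,180+72/3.5)],.15),'glue base side',plane('side',[(279,226)],.0))
print('drop',plane('top',[(185+73/5,240+222/5)],.078),'pot',plane('top',[(185+274/5,240+88/5)],.032))
print('fig',plane('top',[(333,289)],.03))
delta((.529,-.223,.2))
E
```

```text
grip tri (array([ 0.52982469, -0.22540445,  0.10899627]), np.float64(0.0017482402645209196))
cup top [[0.46442624 0.26553733 0.085     ]] tri (array([0.46478452, 0.2660314 , 0.08222359]), np.float64(0.0004831097459575575))
disc ((529.3753051757812, -225.14236450195312), 48.296875) ((529.1132202148438, -224.79739379882812), (95.0988998413086, 95.25251770019531), 139.79635620117188)
hooks [[ 0.58577037 -0.22911549  0.098     ]
 [ 0.47039708 -0.2185228   0.098     ]]
glue tip [[ 0.63799708 -0.21444985  0.15      ]] glue base side [[ 0.64827921 -0.21697215  0.        ]]
drop [[0.43391054 0.30951193 0.078     ]] pot [[0.5063137  0.21559632 0.032     ]]
fig [[ 0.42605687 -0.02903398  0.03      ]]
t 0.1 units [-22.73 -26.28   0.1 ] xang 165.4 tcp [0.1447 0.556  0.2016] j [1.1764, 0.314, 0.0451, 1.3036, -0.0, 1.4312] a [-0.001 -0.002 -1.   ]
```

apply_moves --series '[-0.631,-0.73,0,0,0,0,-0.631,-0.73,0,0,0,0,-0.631,-0.73,0,0,0,0,-0.631,-0.73,0,0,0,0,-0.631,-0.73,0,0,0,0,-0.631,-0.73,0,0,0,0,-0.631,-0.73,0,0,0,0,-0.631,-0.73,0,0,0,0,-0.631,-0.73,0,0,0,0,-0.631,-0.73,0,0,0,0,-0.631,-0.73,0,0,0,0,-0.631,-0.73,0,0,0,0,-0.631,-0.73,0,0,0,0,-0.631,-0.73,0,0,0,0,-0.631,-0.73,0,0,0,0,-0.631,-0.73,0,0,0,0,-0.631,-0.73,0,0,0,0,-0.631,-0.73,0,0,0,0]' --hand 0.6

```text
time: 1.6
tcp_pos: [0.3369, 0.1658, 0.2022]
orientation: [-0.399, -3.116, 0.0]
ft_force: [0.8, -0.5, -0.8]
opening: 0.6
gripper_force: 0.0
```

apply_moves --series '[-0.631,-0.73,0,0,0,-0.1,-0.631,-0.73,0,0,0,0,-0.631,-0.73,0,0,0,0,-0.631,-0.73,0,0,0,0,-0.631,-0.73,0,0,0,0,-0.631,-0.73,0,0,0,0,-0.631,-0.73,0,0,0,0,-0.631,-0.73,0,0,0,0,-0.631,-0.73,0,0,0,0,-0.631,-0.73,0,0,0,0,-0.631,-0.73,0,0,0,0,-0.631,-0.73,0,0,0,0,-0.631,-0.73,0,0,0,0,-0.631,-0.73,0,0,0,0,-0.631,-0.73,0,0,0,0,-0.631,-0.73,0,0,0,0,-0.631,-0.73,0,0,0,-0.1,0,0,0,0,0,-0.05]'

```text
time: 3.1
tcp_pos: [0.5378, -0.1951, 0.2012]
orientation: [0.195, 3.135, -0.002]
ft_force: [-0.3, -0.5, -0.3]
opening: 0.601
gripper_force: 0.0
```

```bash
python3 -c "
from h import *
delta((.529,-.2245,.102))"
```

```text
t 3.1 units [ 0.21 -1.2   3.97] xang 172.87 tcp [ 0.5378 -0.1951  0.2012] j [-0.4879, 0.3072, 0.0348, 1.2975, -0.0008, -0.3634] a [ 0.    -0.001 -1.   ]
```

apply_moves --series '[0.1,-0.6,0.2,0,0,0,0.11,-0.6,0.5,0,0,0,0,0,0.7,0,0,0,0,0,0.7,0,0,0,0,0,0.7,0,0,0,0,0,0.6,0,0,0,0,0,0.4,0,0,0,0,0,0.17,0,0,0,0,0,0,0,0,0,0,0,0,0,0,0]'

```text
time: 3.93
tcp_pos: [0.5274, -0.2206, 0.1035]
orientation: [0.194, 3.135, 0.0]
ft_force: [-0.4, 0.3, 0.3]
opening: 0.6
gripper_force: 0.0
```

apply_moves --series '[0,0,0,0,0,0,0,0,0,0,0,0,0,0,0,0,0,0,0,0,0,0,0,0,0,0,0,0,0,0,0,0,0,0,0,0,0,0,0,0,0,0,0,0,0,0,0,0]' --hand 0 --grip_force 35

```text
time: 4.6
tcp_pos: [0.5272, -0.2205, 0.1031]
orientation: [-0.195, -3.136, -0.0]
ft_force: [-0.1, -0.1, 0.4]
opening: 0.006
gripper_force: 0.0
```

```bash
python3 -c "
from h import *
delta((.529,-.2245,.102)); s=bot.observe(); print(s['opening'],s['gripper_force'],s['ft_force'])"
```

```text
t 4.6 units [-0.09 -0.15  0.04] xang 172.9 tcp [ 0.5272 -0.2205  0.1031] j [-0.5367, 0.3537, -0.1447, 1.0725, 0.0001, -0.4128] a [ 0.  0. -1.]
0.006160482762419732 0.0 [-0.09776519 -0.10310666  0.40272272]
```

```bash
python3 - <<'E'
from h import *
T=bot.get_image('top');S=bot.get_image('side')
a=crop(T,(370,180,480,300),3.5); b=crop(S,(250,120,400,240),2.6)
W=np.zeros((420,790,3),np.uint8); W[:420,:385]=a; W[:312,390:780]=b; cv2.imwrite('pics/c2.png',W)
print(proj('top',[.5272,-.2205,.103]),proj('side',[.5272,-.2205,.103]))
E
```

```text
[[410.28297699 247.9115211 ]] [[323.09807359 186.78149387]]
```

View pics/c2.png

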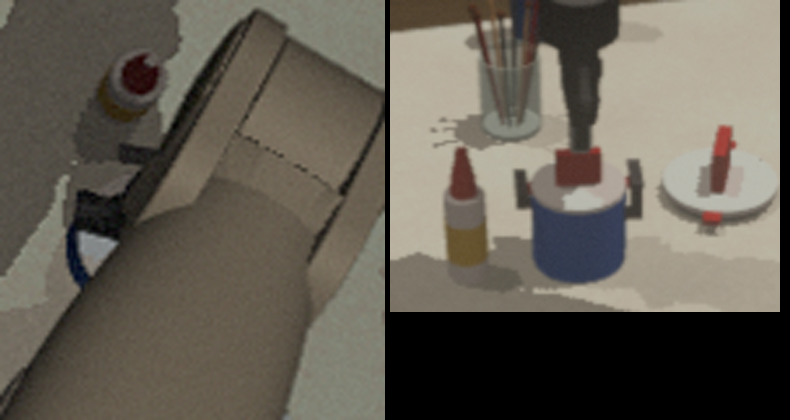

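```bash
python3 - <<'E'
from h import *
q=lambda n,P:((proj(n,P)-[250,120])*2.6+[390,0]).round(0).tolist()
for y in(-.2245,-.2185):
  print(y,q('side',[[.506,y,.129],[.552,y,.129],[.506,y,.091],[.552,y,.091],[.529,y,.103]]))
print('can',q('side',[[.529,-.1765,.0],[.529,-.1765,.085],[.481,-.2245,.085],[.577,-.2245,.085]]))
s=bot.observe(); print(s['opening'],s['gripper_force'],s['wrist_torque'])
S=bot.get_image('side'); m=mask(S,(172,120,50),(180,255,255),(300,150,345,200))|mask(S,(0,120,50),(7,255,255),(300,150,345,200))
print(cv2.boundingRect(big(m)))
S0=cv2.imread('pics/side0.png')[:,:,::-1].copy(); m=mask(S0,(172,120,50),(180,255,255),(300,150,345,200))|mask(S0,(0,120,50),(7,255,255),(300,150,345,200))
print(cv2.boundingRect(big(m)))
cv2.imwrite('pics/c3.png',crop(S,(285,110,365,195),7))
E
```

```text
-0.2245 [[600.0, 147.0], [554.0, 153.0], [600.0, 179.0], [555.0, 185.0], [577.0, 172.0]]
-0.2185 [[601.0, 150.0], [556.0, 156.0], [601.0, 182.0], [556.0, 188.0], [579.0, 175.0]]
can [[589.0, 283.0], [588.0, 214.0], [624.0, 181.0], [530.0, 193.0]]
-0.0010890844534315828 0.0 [-0.01260116  0.01595956 -0.03802327]
(314, 177, 17, 14)
(314, 177, 17, 13)
```

View pics/c3.png

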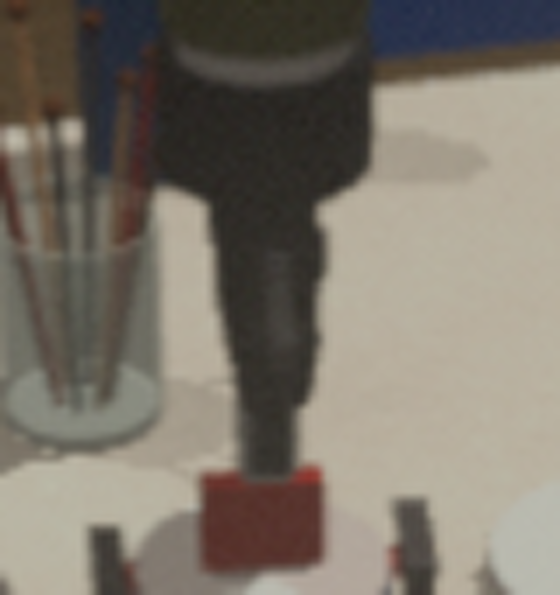

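The side crop shows the closed fingertips at about (323,178), level with the bar's top, although the reported TCP (z 0.103) should project to row 187. I'll reopen, lower a little and check again.

apply_moves --series '[0,0,0,0,0,0,0,0,0,0,0,0,0,0,0,0,0,0,0,0,0,0,0,0,0,0,0,0,0,0,0,0,0.2,0,0,0,0,0,0.2,0,0,0,0,0,0,0,0,0]' --hand 0.6

```text
time: 5.42
tcp_pos: [0.5265, -0.2201, 0.0917]
orientation: [-0.194, -3.134, -0.002]
ft_force: [0.5, 1.0, -0.1]
opening: 0.598
gripper_force: 0.0
```

```bash
python3 - <<'E'
from h import *
S=bot.get_image('side'); cv2.imwrite('pics/c4.png',crop(S,(285,110,365,195),7))
d=delta((.529,-.2245,.102))
E
```

```text
t 5.47 units [-0.12 -0.16 -0.4 ] xang 172.9 tcp [ 0.5265 -0.2201  0.0921] j [-0.5367, 0.3616, -0.1616, 1.0494, 0.0001, -0.4128] a [-0.002  0.001 -1.   ]
```

View pics/c4.png

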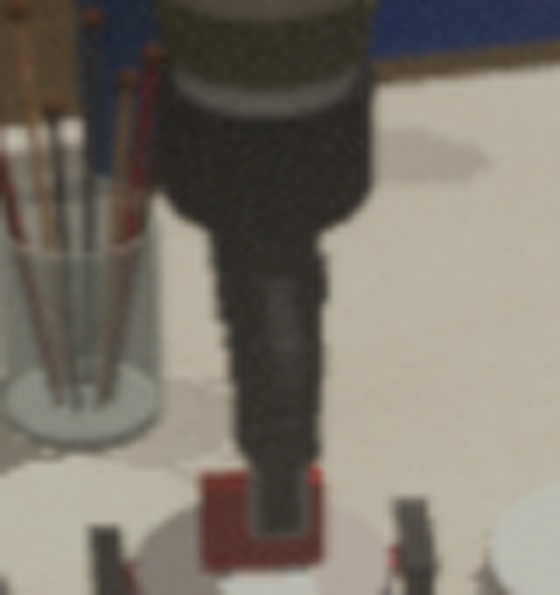

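```bash
python3 - <<'E'
from h import *
o,D=ray('side',[(324.7,186.4),(323.3,178.3)])
for y,i in((-.194,0),(-.188,0),(-.2205,1),(-.2145,1)): k=(y-o[1])/D[i,1]; print(y,(o+k*D[i]).round(4))
E
```

```text
-0.194 [ 0.529  -0.194   0.1215]
-0.188 [ 0.5304 -0.188   0.1256]
-0.2205 [ 0.5265 -0.2205  0.1288]
-0.2145 [ 0.5278 -0.2145  0.1328]
```

Triangulating shows the real tips about 26 mm above the reported TCP height, which explains why the grip closed above the bar. I'll go lower, watching the force.

apply_moves --series '[-0.1,-0.12,0.2,0,0,0,0,0,0.2,0,0,0,0,0,0.2,0,0,0,0,0,0,0,0,0]'

```text
time: 5.8
tcp_pos: [0.5285, -0.2234, 0.0766]
orientation: [-0.195, -3.134, -0.002]
ft_force: [-0.4, -0.6, -1.1]
opening: 0.602
gripper_force: 0.0
```

apply_moves --series '[0,0,0,0,0,0,0,0,0,0,0,0,0,0,0,0,0,0,0,0,0,0,0,0,0,0,0,0,0,0,0,0,0,0,0,0,0,0,0,0,0,0]' --hand 0 --grip_force 40

```text
time: 6.38
tcp_pos: [0.5296, -0.2239, 0.0785]
orientation: [0.194, 3.135, -0.0]
ft_force: [-0.3, 0.4, 1.7]
opening: 0.135
gripper_force: 40.5
```

```bash
python3 - <<'E'
from h import *
d=delta((.529,-.2245,.102)); s=bot.observe(); print(s['opening'],s['gripper_force'],s['ft_force'],s['wrist_torque'])
E
```

```text
t 6.38 units [ 0.02 -0.03 -0.94] xang 172.9 tcp [ 0.5296 -0.2239  0.0785] j [-0.5397, 0.3775, -0.1739, 1.0188, 0.0001, -0.4158] a [ 0.001 -0.    -1.   ]
0.1345600422908001 40.51366925239563 [-0.26250321  0.39946412  1.65828755] [ 0.0206974   0.06945836 -0.00077845]
```

apply_moves --series '[0,0,0,0,0,-0.2,0,0,0,0,0,-0.2,0,0,0,0,0,-0.2,0,0,0,0,0,-0.2,0,0,0,0,0,-0.2,0,0,0,0,0,-0.2,0,0,0,0,0,-0.2,0,0,0,0,0,-0.2,0,0,0,0,0,-0.2,0,0,0,0,0,-0.2,0,0,0,0,0,-0.2,0,0,0,0,0,-0.2,0,0,0,0,0,-0.1,0,0,0,0,0,0]'

```text
time: 7.55
tcp_pos: [0.5296, -0.2239, 0.0785]
orientation: [-1.756, 2.605, -0.001]
ft_force: [-0.1, 0.6, 2.6]
opening: 0.13
gripper_force: 40.6
```

```bash
python3 - <<'E'
from h import *
d=delta((.529,-.2245,.102)); s=bot.observe(); print(s['opening'],s['gripper_force'],s['ft_force'],s['wrist_torque'])
E
```

```text
t 7.55 units [ 0.03  0.01 -0.94] xang -112.02 tcp [ 0.5296 -0.2239  0.0785] j [-0.5397, 0.3775, -0.1738, 1.0188, 0.0001, -1.7261] a [ 0.001 -0.    -1.   ]
0.12995096676867876 40.6228369474411 [-0.10868467  0.56133301  2.60112432] [0.02127141 0.064863   0.07936987]
```

Turned 75° freely. I'll lift gently and watch the force.

apply_moves --series '[0,0,-0.2,0,0,0,0,0,-0.3,0,0,0,0,0,-0.3,0,0,0]'

```text
time: 7.8
tcp_pos: [0.5289, -0.2235, 0.0984]
orientation: [1.753, -2.607, -0.002]
ft_force: [0.1, -0.6, -1.1]
opening: 0.132
gripper_force: 40.1
```

apply_moves --series '[0,0,-0.6,0,0,0,0,0,-0.8,0,0,0,0,0,-0.8,0,0,0,0,0,-0.3,0,0,0,0,0,0,0,0,0]'

```text
time: 8.22
tcp_pos: [0.5309, -0.2247, 0.1634]
orientation: [-1.753, 2.605, -0.007]
ft_force: [0.4, 0.0, -1.2]
opening: 0.13
gripper_force: 40.2
```

```bash
python3 - <<'E'
from h import *
S=bot.get_image('side')
d=delta((.5947,-.0138,.12)); s=bot.observe(); print(s['opening'],s['gripper_force'],s['ft_force'],s['wrist_torque'])
m=mask(S,(172,120,40),(180,255,255),(290,100,350,200))|mask(S,(0,120,40),(7,255,255),(290,100,350,200))
print([cv2.boundingRect(c) for c in cv2.findContours(m,0,2)[0] if cv2.contourArea(c)>4])
E
```

```text
t 8.27 units [-8.77  0.78  1.66] xang -112.12 tcp [ 0.5301 -0.2242  0.1617] j [-0.5397, 0.3262, -0.036, 1.2062, 0.0001, -1.7245] a [ 0.002 -0.001 -1.   ]
0.13425522750294563 40.17984330654144 [-0.29060568 -0.20696005 -0.92890788] [ 0.00429847  0.01019352 -0.07582972]
[(315, 173, 5, 3), (318, 145, 5, 21)]
```

apply_moves --series '[-0.73,0.065,0,0,0,0,-0.73,0.065,0,0,0,0,-0.73,0.065,0,0,0,0,-0.73,0.065,0,0,0,0,-0.73,0.065,0,0,0,0,-0.73,0.065,0,0,0,0,-0.73,0.065,0.3,0,0,0,-0.73,0.065,0.4,0,0,0,-0.73,0.065,0.5,0,0,0,-0.73,0.065,0.5,0,0,0,-0.73,0.065,0.5,0,0,0,-0.73,0.065,0.5,0,0,0,0,0,0.5,0,0,0,0,0,0.5,0,0,0,0,0,0.5,0,0,0,0,0,0.5,0,0,0,0,0,0,0,0,0,0,0,0,0,0,0]'

```text
time: 9.77
tcp_pos: [0.5918, -0.0132, 0.0413]
orientation: [1.753, -2.604, -0.005]
ft_force: [-0.9, 0.5, -1.6]
opening: 0.132
gripper_force: 40.1
```

```bash
python3 - <<'E'
from h import *
d=delta((.5947,-.0138,.0045)); s=bot.observe(); print(s['opening'],s['gripper_force'],s['ft_force'],s['wrist_torque'])
S=bot.get_image('side');T=bot.get_image('top'); W=np.hstack([crop(S,(255,180,385,310),3),crop(T,(280,170,410,300),3)]); cv2.imwrite('pics/c5.png',W)
E
```

```text
t 9.77 units [-0.02 -0.12  1.47] xang -112.1 tcp [ 0.5918 -0.0132  0.0413] j [-0.158, 0.4424, -0.1729, 0.9597, 0.0001, -1.343] a [-0.004  0.001 -1.   ]
0.13241443117817753 40.076302886009216 [-0.92466728  0.47152831 -1.57085789] [-0.03427502 -0.00572061 -0.04353892]
```

View pics/c5.png

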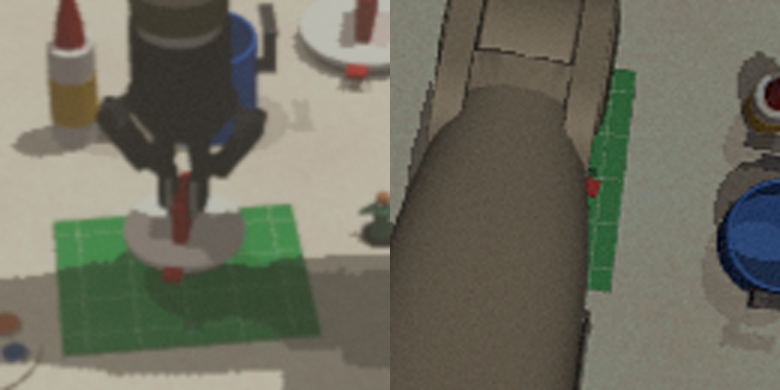

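The side view shows the lid held level over the mat, with its shadow offset below and its disc at about px (316,257). The top view shows the canister open at (405,250). Lowering with force checks.

apply_moves --series '[0,-0.1,0.4,0,0,0,0,0,0.5,0,0,0,0,0,0.3,0,0,0,0,0,0.08,0,0,0,0,0,0,0,0,0]'

```text
time: 10.28
tcp_pos: [0.5953, -0.0145, 0.0104]
orientation: [1.754, -2.605, -0.002]
ft_force: [-0.6, -0.1, -0.5]
opening: 0.131
gripper_force: 40.1
```

apply_moves --series '[0,0,0.06,0,0,0,0,0,0.06,0,0,0,0,0,0,0,0,0]'

```text
time: 10.53
tcp_pos: [0.5963, -0.0146, 0.0084]
orientation: [-1.754, 2.606, -0.001]
ft_force: [0.9, -0.0, -1.4]
opening: 0.128
gripper_force: 40.1
```

```bash
python3 - <<'E'
from h import *
d=delta((.5947,-.0138,.0045)); s=bot.observe(); print(s['ft_force'])
S=bot.get_image('side')
m=mask(S,(172,120,40),(180,255,255),(290,220,350,290))|mask(S,(0,120,40),(7,255,255),(290,220,350,290))
print([cv2.boundingRect(c) for c in cv2.findContours(m,0,2)[0] if cv2.contourArea(c)>2])
# expected ear near tip when lying: lid axis angle -112+180=68deg
u=np.array([np.cos(np.radians(68)),np.sin(np.radians(68))])
print(proj('side',[[.594+.054*u[0],-.0138+.054*u[1],.014]]))
E
```

```text
t 10.53 units [-0.    0.07  0.15] xang -112.1 tcp [ 0.5963 -0.0146  0.0084] j [-0.159, 0.4775, -0.2067, 0.886, 0.0001, -1.344] a [ 0.001  0.    -1.   ]
[ 0.92513218 -0.00537456 -1.38333019]
[(308, 280, 6, 4), (311, 248, 6, 23)]
[[311.51578118 283.30237391]]
```

apply_moves --series '[0,0.06,0.05,0,0,0,0,0,0.05,0,0,0,0,0,0,0,0,0]'

```text
time: 10.83
tcp_pos: [0.5943, -0.0138, 0.0055]
orientation: [1.755, -2.606, -0.0]
ft_force: [-0.3, -0.0, -0.0]
opening: 0.132
gripper_force: 40.1
```

apply_moves --series '[0,0,0.05,0,0,0,0,0,0,0,0,0]'

```text
time: 11.0
tcp_pos: [0.5948, -0.0139, 0.0045]
orientation: [-1.754, 2.606, -0.0]
ft_force: [0.4, 0.1, 0.5]
opening: 0.133
gripper_force: 40.3
```

apply_moves --series '[0,0,0.05,0,0,0,0,0,0,0,0,0]'

```text
time: 11.17
tcp_pos: [0.5948, -0.014, 0.0045]
orientation: [-1.754, 2.605, -0.001]
ft_force: [-2.8, 1.0, 7.4]
opening: 0.135
gripper_force: 41.4
```

Contact with the mat at 7 N. Releasing and retreating upwards.

apply_moves --series '[0,0,0,0,0,0,0,0,0,0,0,0,0,0,0,0,0,0,0,0,0,0,0,0,0,0,-0.2,0,0,0,0,0,-0.6,0,0,0,0,0,-1,0,0,0,0,0,-1,0,0,0,0,0,-1,0,0,0,0,0,-1,0,0,0,0,0,-1,0,0,0,0,0,-1,0,0,0,0,0,-1,0,0,0,0,0,-0.5,0,0,0,0,0,0,0,0,0]' --hand 0.5

```text
time: 12.42
tcp_pos: [0.5965, -0.0142, 0.2147]
orientation: [-1.752, 2.602, -0.007]
ft_force: [-0.0, -0.8, -0.6]
opening: 0.5
gripper_force: 0.0
```

```bash
python3 - <<'E'
from h import *
d=delta((.4645,.2655,.2)); s=bot.observe(); print(s['ft_force'])
S=bot.get_image('side')
m=mask(S,(172,120,40),(180,255,255),(290,220,350,295))|mask(S,(0,120,40),(7,255,255),(290,220,350,295))
print([cv2.boundingRect(c) for c in cv2.findContours(m,0,2)[0] if cv2.contourArea(c)>2])
# kinematic fit: tool-down samples (j1,j2,j3,j4 -> r_lat, z)
D=[([1.1764,.314,.0451,1.3036],[.1447,.5560,.2016]),([-.4879,.3072,.0348,1.2975],[.5378,-.1951,.2012]),([-.5367,.3537,-.1447,1.0725],[.5272,-.2205,.1031]),([-.5397,.3262,-.036,1.2062],[.5301,-.2242,.1617]),([-.158,.4424,-.1729,.9597],[.5918,-.0132,.0413]),([-.159,.4775,-.2067,.8860],[.5963,-.0146,.0084])]
D.append((s['joints'][:4],s['tcp_pos']))
from scipy.optimize import least_squares
def fk(p,q):
    h,a,b,c,off=p; # c: wrist->tcp down, off: lateral
    pt=q[1]-q[2]+q[3]
    r=a*np.sin(q[1])+b*np.cos(q[1]-q[2])+c*np.cos(pt); z=h+a*np.cos(q[1])-b*np.sin(q[1]-q[2])-c*np.sin(pt)
    return np.array([r*np.cos(q[0])-off*np.sin(q[0]),r*np.sin(q[0])+off*np.cos(q[0]),z])
f=lambda p:np.concatenate([fk(p,q)-np.array(P) for q,P in D])
r=least_squares(f,[.2,.4,.4,.2,.08]); print(r.x.round(4),(r.fun*1000).round(1),[round(q[1]-q[2]+q[3],3) for q,_ in D])
E
```

```text
t 12.42 units [-8.38  9.1   0.54] xang -112.09 tcp [ 0.5965 -0.0142  0.2147] j [-0.1583, 0.3474, 0.1242, 1.341, 0.0001, -1.3435] a [ 0.007 -0.001 -1.   ]
[-0.01639404 -0.77496097 -0.64125812]
[(309, 281, 5, 4), (313, 264, 3, 8), (312, 250, 10, 13)]
[-0.7056  0.6016  0.4023 -0.4391  0.08  ] [ 2.1  5.  -2.9  2.3 -0.9 -2.6 -3.5  2.   2.4 -1.8  1.  -0.9  1.3 -0.3
  3.6 -3.1  0.5  5.1  2.9 -0.5 -4.7] [1.573, 1.57, 1.571, 1.568, 1.575, 1.57, np.float64(1.564)]
```

apply_moves --series '[0,0,0,0,0,-0.2,0,0,0,0,0,-0.2,0,0,0,0,0,-0.2,0,0,0,0,0,-0.2,0,0,0,0,0,-0.2,0,0,0,0,0,-0.2,0,0,0,0,0,-0.2,0,0,0,0,0,0]' --hand 1

```text
time: 13.13
tcp_pos: [0.5936, -0.0138, 0.2087]
orientation: [2.573, -1.8, -0.004]
ft_force: [0.1, -0.1, 1.2]
opening: 0.999
gripper_force: 0.0
```

```bash
python3 - <<'E'
from h import *
d=delta((.50,.166,.2))
T=bot.get_image('top'); g=mask(T,(172,120,40),(180,255,255),(280,170,400,290))|mask(T,(0,120,40),(7,255,255),(280,170,400,290))
print([(cv2.boundingRect(c),plane('top',np.mean(c.reshape(-1,2),0),.02).round(3).tolist()) for c in cv2.findContours(g,0,2)[0] if cv2.contourArea(c)>2])
E
```

```text
t 13.13 units [-8.04  1.05  0.36] xang -69.95 tcp [ 0.5936 -0.0138  0.2087] j [-0.1584, 0.3518, 0.1158, 1.338, 0.0001, -2.0791] a [-0.003  0.001 -1.   ]
[((347, 231, 3, 5), [[0.575, -0.068, 0.02]])]
```

apply_moves --series '[-0.8,0.1,0,0,0,0,-0.8,0.1,0,0,0,0,-0.8,0.1,0,0,0,0,-0.8,0.1,0,0,0,0,-0.8,0.1,0,0,0,0,-0.8,0.1,0,0,0,0,-0.8,0.1,0,0,0,0,-0.8,0.1,0,0,0,0,-0.8,0.1,0,0,0,0,-0.8,0.1,0,0,0,0]'

```text
time: 14.02
tcp_pos: [0.502, 0.1663, 0.2098]
orientation: [2.568, -1.808, -0.001]
ft_force: [-0.4, -0.1, 0.1]
opening: 1.003
gripper_force: 0.0
```

apply_moves --series '[0,0,0,0,-0.2,0,0,0,0,0,-0.2,0,0,0,0,0,-0.2,0,0,0,0,0,-0.2,0,0,0,0,0,-0.2,0,0,0,0,0,-0.2,0,0,0,0,0,-0.2,0,0,0,0,0,-0.2,0,0,0,0,0,-0.2,0,0,0,0,0,-0.2,0,0,0,0,0,0,0,0,0,0,0,0,0]'

```text
time: 15.02
tcp_pos: [0.5027, 0.1649, 0.2075]
orientation: [-1.89, 1.336, 1.101]
ft_force: [0.3, 0.3, 0.7]
opening: 0.999
gripper_force: 0.0
```

```bash
python3 - <<'E'
from h import *
d=delta((.50,.166,.11)); s=bot.observe(); print(R.from_rotvec(s['orientation']).as_matrix().round(3))
S=bot.get_image('side');T=bot.get_image('top'); W=np.hstack([crop(S,(330,220,530,400),2),crop(T,(180,200,380,380),2)]); cv2.imwrite('pics/c6.png',W)
g=s['tcp_pos']; print('proj tcp',proj('side',g),proj('top',g))
E
```

```text
t 15.02 units [3.34 0.06 2.01] xang -71.05 tcp [0.5027 0.1649 0.2075] j [-0.302, 0.6842, 0.1336, 1.8323, 0.7609, -2.5534] a [-0.297  0.815 -0.498]
[[ 0.162 -0.941 -0.297]
 [-0.471 -0.338  0.815]
 [-0.867  0.008 -0.498]]
proj tcp [[377.68894198 245.55979657]] [[249.07831072 253.44520881]]
```

View pics/c6.png

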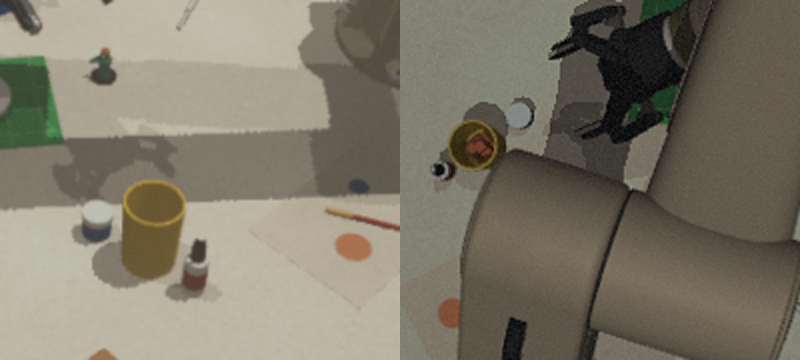

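```bash
python3 - <<'E'
from h import *
s=bot.observe(); a=R.from_rotvec(s['orientation']).as_matrix(); t=s['tcp_pos']
P,e=tri((263,245),(365,227)); print(P,e,'tool frame mm',(a.T@(P-t)*1000).round(1))
for p,q in(((258,226),(347.5,234)),((268,265),(382,221))): P,e=tri(p,q); print(P,e,(a.T@(P-t)*1000).round(1))
E
```

```text
[0.52001424 0.13003022 0.23134984] 2.0706600775475298e-05 tool frame mm [  2.4  -3.8 -44.3]
[0.56159431 0.14282798 0.23098294] 0.0034998766044278123 [  3.8 -47.2 -46. ]
[0.47745251 0.11727254 0.22953459] 0.005189595579484047 [  2.8  40.6 -41.2]
```

The top crop shows the open fingertips at px (258,226) and (268,265), and triangulating puts them 44 mm behind the reported TCP along the tool axis (13 mm of that is the open setback). So the real shut tip lies about 27–30 mm short along the tool axis, and I'll allow for that. Cup, pot and dropper are undisturbed.

```bash
python3 - <<'E'
from h import *
delta((.4858,.2068,.096)); delta((.4502,.3046,.036))
E
```

```text
t 15.12 units [3.09 0.09 3.85] xang -70.09 tcp [0.503  0.1659 0.2112] j [-0.2997, 0.6765, 0.135, 1.8329, 0.7613, -2.5547] a [-0.294  0.813 -0.503]
t 15.12 units [3.08 0.1  8.65] xang -70.09 tcp [0.503  0.1659 0.2112] j [-0.2997, 0.6765, 0.135, 1.8329, 0.7613, -2.5547] a [-0.294  0.813 -0.503]
```

apply_moves --series '[0.6,0.02,0.7,0,0,0,0.8,0.02,0.8,0,0,0,0.8,0.02,0.8,0,0,0,0.6,0.02,0.8,0,0,0,0.29,0.02,0.75,0,0,0,0,0,0,0,0,0,0,0,0,0,0,0]'

```text
time: 15.7
tcp_pos: [0.4853, 0.2079, 0.098]
orientation: [-1.899, 1.326, 1.09]
ft_force: [0.6, 0.2, 0.6]
opening: 0.997
gripper_force: 0.0
```

```bash
python3 - <<'E'
from h import *
delta((.4502,.3046,.036)); 
S=bot.get_image('side');T=bot.get_image('top'); W=np.hstack([crop(S,(340,260,460,380),3.3),crop(T,(180,210,300,330),3.3)]); cv2.imwrite('pics/c7.png',W)
E
```

```text
t 15.7 units [ 0.08 -0.    4.8 ] xang -69.67 tcp [0.4853 0.2079 0.098 ] j [-0.239, 0.7382, -0.0514, 1.5426, 0.8035, -2.4982] a [-0.295  0.813 -0.502]
```

View pics/c7.png

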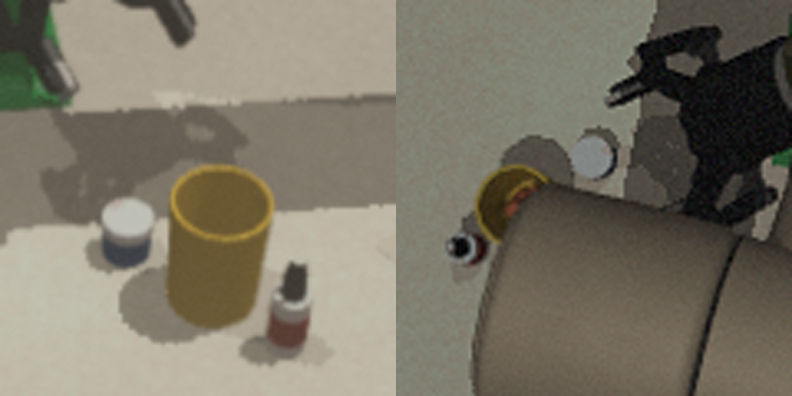

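```bash
python3 - <<'E'
from h import *
s=bot.observe(); A=R.from_rotvec(s['orientation']).as_matrix(); t=s['tcp_pos']; Q=[]
for p,q in(((244.8,240.9),(361.2,287.9)),((272,273),(396,272))): P,e=tri(p,q); Q.append(P); print(P.round(4),round(e,4),(A.T@(P-t)*1000).round(1))
m=(Q[0]+Q[1])/2; print(m, 'cup axis pt in tool', (A.T@(np.array([.4645,.2655,.06])-t)*1000).round(1),(A.T@(m-t)*1000).round(1))
E
```

```text
[0.5408 0.189  0.1221] 0.0001 [ -2.8 -45.1 -42.5]
[0.4543 0.127  0.0956] 0.0199 [ 34.1  57.6 -54.2]
[0.49753791 0.1579873  0.10885463] cup axis pt in tool [ 1.4  0.8 73.3] [ 15.7   6.2 -48.4]
```

The side crop shows the fingertips at px (361,288) and (396,272). The clear one triangulates to y -45, z -42 mm in the tool frame, so the tool is centred on the cup within about 1 mm. The pot and dropper are clear.

apply_moves --series '[0.04,0,0.7,0,0,0,0.04,0,0.8,0,0,0,0,0,0.8,0,0,0,0,0,0.7,0,0,0,0,0,0.5,0,0,0,0,0,0.3,0,0,0,0,0,0,0,0,0]'

```text
time: 16.38
tcp_pos: [0.4578, 0.2838, 0.0472]
orientation: [-1.896, 1.327, 1.092]
ft_force: [-0.0, -0.7, -0.1]
opening: 0.999
gripper_force: 0.0
```

apply_moves --series '[0,0,0.4,0,0,0,0,0,0.3,0,0,0,0,0,0.2,0,0,0,0,0,0,0,0,0]'

```text
time: 16.72
tcp_pos: [0.451, 0.3018, 0.0352]
orientation: [-1.895, 1.328, 1.093]
ft_force: [-0.7, 0.3, -0.1]
opening: 0.999
gripper_force: 0.0
```

```bash
python3 - <<'E'
from h import *
delta((.4502,.3046,.036)); print(bot.observe()['ft_force'])
S=bot.get_image('side');T=bot.get_image('top'); W=np.hstack([crop(S,(340,260,460,380),3.3),crop(T,(180,210,300,330),3.3)]); cv2.imwrite('pics/c8.png',W)
E
```

```text
t 16.72 units [-0.09 -0.01  0.09] xang -70.06 tcp [0.451  0.3018 0.0352] j [-0.0846, 0.7328, -0.2324, 1.2331, 0.9048, -2.316] a [-0.295  0.814 -0.5  ]
[-0.70663963  0.31762429 -0.12852301]
```

View pics/c8.png

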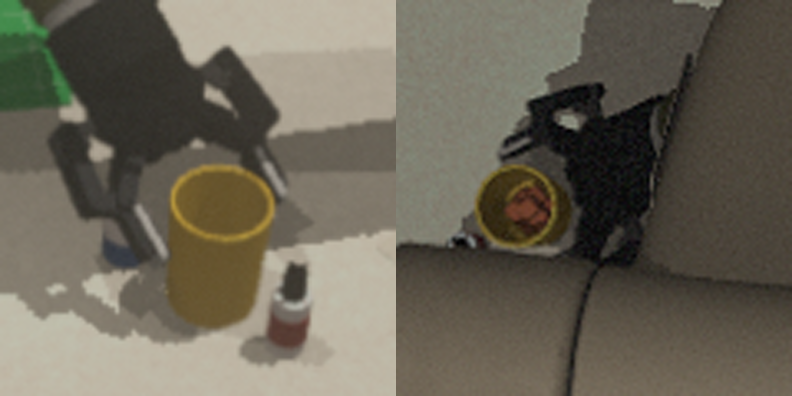

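Both fingers straddle the cup: the left tip is at crop (160,258), the right one is behind the rim at (283,190), and nothing is touched. Closing.

apply_moves --series '[0,0,0,0,0,0,0,0,0,0,0,0,0,0,0,0,0,0,0,0,0,0,0,0,0,0,0,0,0,0,0,0,0,0,0,0]' --hand 0 --grip_force 38

```text
time: 17.32
tcp_pos: [0.4518, 0.3014, 0.0357]
orientation: [-1.893, 1.329, 1.093]
ft_force: [0.9, -2.6, 5.9]
opening: 0.728
gripper_force: 40.2
```

```bash
python3 - <<'E'
from h import *
s=bot.observe(); print(s['opening'],s['gripper_force'],s['ft_force'],s['wrist_torque'])
delta(s['tcp_pos']+[0,0,.1])
A=R.from_rotvec(s['orientation']).as_matrix(); print('worldz in tool',A.T[:,2].round(3))
E
```

```text
0.7284008269255062 40.243277738336474 [ 0.86996748 -2.63904192  5.86987297] [-0.15582439  0.03422192 -0.08058608]
t 17.32 units [-3.46 -0.   -2.  ] xang -70.06 tcp [0.4518 0.3014 0.0357] j [-0.0856, 0.7326, -0.2315, 1.2339, 0.9056, -2.3162] a [-0.294  0.815 -0.5  ]
worldz in tool [-0.866 -0.001 -0.5  ]
```

apply_moves --series '[-0.1,0,-0.06,0,0,0,-0.3,0,-0.17,0,0,0,-0.5,0,-0.29,0,0,0,-0.6,0,-0.35,0,0,0,-0.6,0,-0.35,0,0,0,-0.6,0,-0.35,0,0,0,-0.6,0,-0.35,0,0,0,-0.6,0,-0.35,0,0,0,-0.6,0,-0.35,0,0,0,-0.4,0,-0.23,0,0,0,-0.2,0,-0.12,0,0,0,0,0,0,0,0,0]'

```text
time: 18.32
tcp_pos: [0.4516, 0.3011, 0.1836]
orientation: [-1.895, 1.328, 1.092]
ft_force: [-0.6, 0.7, -1.5]
opening: 0.727
gripper_force: 41.4
```

```bash
python3 - <<'E'
from h import *
s=bot.observe(); print(s['opening'],s['gripper_force'],s['ft_force'])
d=delta([.50,.0,.19])
# frame at target: pour geometry
can=np.array([.529,-.2243]); az=np.radians(59)
u=np.array([np.cos(az),np.sin(az),0]); a=np.array([u[0]*.866,u[1]*.866,-.5])
print('transit')
# cup axis at tool z=-48 (+/-), origin height: grasp line z .0597 of cup
E
```

```text
0.7269410505771232 41.38954117661342 [-0.58222186  0.67989546 -1.50089538]
t 18.32 units [  5.78   2.28 -10.5 ] xang -69.9 tcp [0.4516 0.3011 0.1836] j [-0.0858, 0.5512, -0.1243, 1.5222, 0.9041, -2.3176] a [-0.294  0.814 -0.501]
transit
```

apply_moves --series '[0.22,0.09,-0.38,0,0,0,0.44,0.18,-0.76,0,0,0,0.44,0.18,-0.76,0,0,0,0.44,0.18,-0.76,0,0,0,0.44,0.18,-0.76,0,0,0,0.44,0.18,-0.76,0,0,0,0.44,0.18,-0.76,0,0,0,0.44,0.18,-0.76,0,0,0,0.44,0.18,-0.76,0,0,0,0.44,0.18,-0.76,0,0,0,0.44,0.18,-0.76,0,0,0,0.44,0.18,-0.76,0,0,0,0.22,0.09,-0.38,0,0,0]'

```text
time: 19.4
tcp_pos: [0.4905, 0.0327, 0.1808]
orientation: [-1.892, 1.33, 1.094]
ft_force: [-0.4, 0.5, -2.4]
opening: 0.724
gripper_force: 41.7
```

apply_moves --series '[0,0,0,0.07,0,0.04,0,0,0,0.14,0,0.08,0,0,0,0.144,0,0.083,0,0,0,0.144,0,0.083,0,0,0,0.144,0,0.083,0,0,0,0.144,0,0.083,0,0,0,0.144,0,0.083,0,0,0,0.144,0,0.083,0,0,0,0.144,0,0.083,0,0,0,0.144,0,0.083,0,0,0,0.07,0,0.04,0,0,0,0.04,0,0.02,0,0,0,0,0,0]'

```text
time: 20.48
tcp_pos: [0.4886, 0.0364, 0.1821]
orientation: [-1.062, 1.875, 0.612]
ft_force: [-0.2, 0.3, -2.4]
opening: 0.725
gripper_force: 41.7
```

```bash
python3 - <<'E'
from h import *
s=bot.observe(); print(s['opening'],s['gripper_force'],s['ft_force'])
d=delta([.526,-.2295,.181])
A=R.from_rotvec(s['orientation']).as_matrix(); print('az',np.degrees(np.arctan2(A[1,2],A[0,2])),'cup tilt',A.T[:,2].round(3))
E
```

```text
0.7248488820594347 41.7301355721429 [-0.24157693  0.31699505 -2.35447212]
t 20.48 units [ 4.22 -6.76 -7.2 ] xang -120.87 tcp [0.4886 0.0364 0.1821] j [-0.748, 0.2275, -0.5861, 1.0979, 1.0122, -1.9685] a [ 0.447  0.742 -0.5  ]
az 58.93881825201089 cup tilt [-0.866 -0.001 -0.5  ]
```

apply_moves --series '[0.15,-0.24,-0.26,0,0,0,0.3,-0.483,-0.514,0,0,0,0.3,-0.483,-0.514,0,0,0,0.3,-0.483,-0.514,0,0,0,0.3,-0.483,-0.514,0,0,0,0.3,-0.483,-0.514,0,0,0,0.3,-0.483,-0.514,0,0,0,0.3,-0.483,-0.514,0,0,0,0.3,-0.483,-0.514,0,0,0,0.3,-0.483,-0.514,0,0,0,0.3,-0.483,-0.514,0,0,0,0.3,-0.483,-0.514,0,0,0,0.3,-0.483,-0.514,0,0,0,0.3,-0.483,-0.514,0,0,0,0.15,-0.24,-0.26,0,0,0,0,0,0,0,0,0]'

```text
time: 21.82
tcp_pos: [0.5282, -0.2327, 0.1802]
orientation: [-1.062, 1.874, 0.611]
ft_force: [-0.2, -0.1, -1.2]
opening: 0.724
gripper_force: 41.7
```

```bash
python3 - <<'E'
from h import *
s=bot.observe(); print(s['opening'],s['gripper_force'],s['ft_force'])
d=delta([.526,-.2295,.181])
A=R.from_rotvec(s['orientation']).as_matrix(); lip=s['tcp_pos']+A@np.array([-.0397,0,-.0299]); print('lip model',lip,proj('top',lip),proj('side',lip))
T=bot.get_image('top'); S=bot.get_image('side')
for n,im,b in(('top',T,(370,190,450,300)),('side',S,(270,90,400,230))):
    y=mask(im,(18,110,50),(32,255,255),b); print(n,[cv2.boundingRect(c) for c in cv2.findContours(y,0,2)[0] if cv2.contourArea(c)>10])
# expected rim centre
u=np.array([.514,.857,0]); rc=lip-u*.032; print('rim centre proj',proj('side',rc),'rim top',proj('top',rc))
E
```

```text
0.7244415472348157 41.7470341315493 [-0.17199583 -0.09718357 -1.18785952]
t 21.82 units [-0.06  0.14  0.04] xang -120.79 tcp [ 0.5282 -0.2327  0.1802] j [-1.0284, 0.6742, 0.0763, 1.6538, 0.8733, -2.3867] a [ 0.448  0.742 -0.499]
lip model [ 0.52495498 -0.23790365  0.22956265] [[426.00023883 243.64382855]] [[322.0724934  140.34026671]]
top [(420, 237, 30, 28), (398, 201, 14, 14)]
side [(272, 205, 16, 17), (313, 128, 26, 42)]
rim centre proj [[326.02418434 134.38639867]] rim top [[438.16157124 250.94456817]]
```

The cup's rim mask is centred at side px (326,134) and top px (437,251), which matches the model, so the cup is upright above the canister. Now tilting about its lip.

apply_moves --series '[-0.06,0.1,0.04,0,0,0,0.05,0,-0.07,0,0.08,0,0.098,0,-0.143,0,0.167,0,0.098,0,-0.143,0,0.167,0,0.098,0,-0.143,0,0.167,0,0.098,0,-0.143,0,0.167,0,0.098,0,-0.143,0,0.167,0,0.098,0,-0.143,0,0.167,0,0.098,0,-0.143,0,0.167,0,0.098,0,-0.143,0,0.167,0,0.098,0,-0.143,0,0.167,0,0.098,0,-0.143,0,0.167,0,0.098,0,-0.143,0,0.167,0,0,0,0,0,0,0]'

```text
time: 23.08
tcp_pos: [0.5042, -0.2625, 0.2018]
orientation: [-1.535, 2.696, 0.027]
ft_force: [0.1, -0.1, -1.1]
opening: 0.723
gripper_force: 41.8
```

```bash
python3 - <<'E'
from h import *
s=bot.observe(); print(s['opening'],s['gripper_force'],s['ft_force'])
A=R.from_rotvec(s['orientation']).as_matrix(); lip=s['tcp_pos']+A@np.array([-.0397,0,-.0299]); print('lip model',lip); c=A@np.array([-.866,0,-.5]); print('c',c,'tilt',np.degrees(np.arccos(c[2])))
delta(s['tcp_pos']+np.array([.5225,-.235,.125])-lip)
E
```

```text
0.7225215831114219 41.81003220146522 [ 0.05800045 -0.07796931 -1.06235771]
lip model [ 0.5237313  -0.22945856  0.23338385]
c [0.42883868 0.72665808 0.53667627] tilt 57.54233639531409
t 23.08 units [ 0.4  -0.05  4.32] xang -120.69 tcp [ 0.5042 -0.2625  0.2018] j [-0.6464, 0.297, 0.0215, 1.2959, 0.0431, -1.6816] a [ 0.025  0.035 -0.999]
```

apply_moves --series '[0.05,0,0.3,0,0,0,0.05,-0.05,0.6,0,0,0,0.05,0,0.7,0,0,0,0.05,0,0.7,0,0,0,0.05,0,0.7,0,0,0,0.05,0,0.6,0,0,0,0.05,0,0.4,0,0,0,0.05,0,0.3,0,0,0,0.098,0,-0.143,0,0.167,0,0.098,0,-0.143,0,0.167,0,0.098,0,-0.143,0,0.167,0,0,0,0,0,0,0]'

```text
time: 24.08
tcp_pos: [0.4995, -0.2756, 0.1034]
orientation: [1.455, -2.564, 0.163]
ft_force: [-0.1, 0.7, -2.0]
opening: 0.723
gripper_force: 42.0
```

```bash
cat > st.py <<'E'
from h import *
s=bot.observe(); print(s['opening'],s['gripper_force'],s['ft_force'])
A=R.from_rotvec(s['orientation']).as_matrix(); lip=s['tcp_pos']+A@np.array([-.0397,0,-.0299]); c=A@np.array([-.866,0,-.5]); print('lip',lip.round(4),'c',c.round(3),'tilt',np.degrees(np.arccos(c[2])))
delta(s['tcp_pos']+np.array([.5225,-.235,.115])-lip)
E
python3 st.py
```

```text
0.7226438804815347 42.040583551861346 [-0.09037407  0.73448259 -2.01384357]
lip [ 0.5226 -0.2367  0.1239] c [0.488 0.819 0.3  ] tilt 72.54710996741044
t 24.08 units [-0.13  0.04  0.34] xang -120.86 tcp [ 0.4995 -0.2756  0.1034] j [-0.5191, 0.3688, -0.1422, 1.0618, -0.219, -1.5513] a [-0.109 -0.188 -0.976]
```

apply_moves --series '[0.078,0,-0.114,0,0.133,0,0.078,0,-0.114,0,0.133,0,0.078,0,-0.114,0,0.133,0,0.078,0,-0.114,0,0.133,0,0.078,0,-0.114,0,0.133,0,0.078,0,-0.114,0,0.133,0,0.078,0,-0.114,0,0.133,0,0.078,0,-0.114,0,0.133,0,0.078,0,-0.114,0,0.133,0,0,0,0,0,0,0,0,0,0,0,0,0]'

```text
time: 25.0
tcp_pos: [0.4967, -0.2795, 0.132]
orientation: [1.161, -2.052, 0.519]
ft_force: [0.6, 0.9, -2.7]
opening: 0.725
gripper_force: 42.1
```

```bash
python3 st.py
```

```text
0.7246047536943632 42.05906372051686 [ 0.59407145  0.93018092 -2.67574164]
lip [ 0.5218 -0.2378  0.1223] c [ 0.489  0.814 -0.313] tilt 108.24489611133478
t 25.0 units [-0.29  0.03  0.11] xang -120.96 tcp [ 0.4967 -0.2795  0.132 ] j [-0.2385, 0.6005, 0.024, 1.3174, -0.7922, -1.1323] a [-0.385 -0.639 -0.666]
```

apply_moves --series '[0.078,0,-0.114,0,0.133,0,0.078,0,-0.114,0,0.133,0,0.078,0,-0.114,0,0.133,0,0.078,0,-0.114,0,0.133,0,0.078,0,-0.114,0,0.133,0,0.078,0,-0.114,0,0.133,0,0.078,0,-0.114,0,0.133,0,0.078,0,-0.114,0,0.133,0,0,0,0,0,0,0,0,0,0,0,0,0,0,0,0,0,0,0,0,0,0,0,0,0,0,0,0,0,0,0,0,0,0,0,0,0]'

```text
time: 26.17
tcp_pos: [0.5035, -0.2693, 0.1599]
orientation: [0.883, -1.573, 0.752]
ft_force: [0.2, 0.5, -0.8]
opening: 0.721
gripper_force: 42.1
```

```bash
python3 st.py; python3 - <<'E'
from h import *
S=bot.get_image('side');T=bot.get_image('top'); W=np.hstack([crop(S,(255,100,385,230),3),crop(T,(350,180,480,310),3)]); cv2.imwrite('pics/c9.png',W)
E
```

```text
0.7209266643626364 42.099920748732984 [ 0.17533887  0.45569406 -0.7859664 ]
lip [ 0.5224 -0.2383  0.1259] c [ 0.335  0.546 -0.768] tilt 140.17755140140042
t 26.17 units [-0.45  0.07 -0.04] xang -123.18 tcp [ 0.5035 -0.2693  0.1599] j [-0.1066, 1.0445, 0.3365, 2.0434, -1.1059, -0.3458] a [-0.507 -0.845 -0.171]
```

View pics/c9.png

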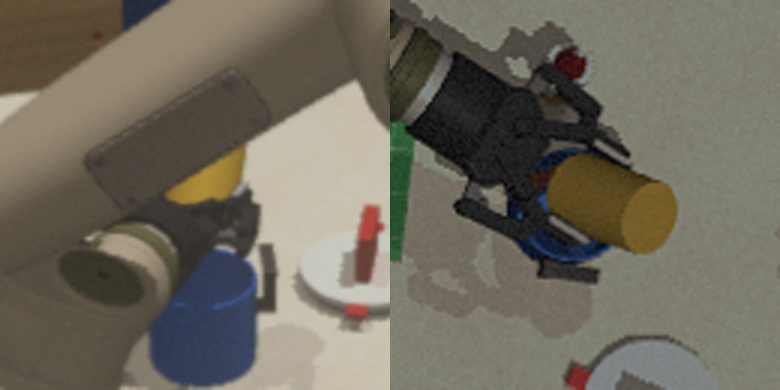

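The top crop shows the inverted cup with its mouth over the open canister, and some brick-red rubble in the mouth gap at about px (400,240). The side crop shows no chunks on the desk. That was my 11th picture, one over the limit of 10, so I'll use only colour masks from here on. I'll tip a little further to empty the cup completely.

apply_moves --series '[0.06,0,-0.09,0,0.1,0,0.06,0,-0.09,0,0.1,0,-0.06,0,0.09,0,-0.1,0,0.06,0,-0.09,0,0.1,0,0,0,0,0,0,0,0,0,0,0,0,0,0,0,0,0,0,0,0,0,0,0,0,0]'

```text
time: 26.93
tcp_pos: [0.5056, -0.2656, 0.1632]
orientation: [0.832, -1.478, 0.785]
ft_force: [-0.2, 1.4, -0.3]
opening: 0.729
gripper_force: 42.1
```

```bash
python3 st.py; cat > red.py <<'E'
from h import *
T=bot.get_image('top'); S=bot.get_image('side')
for n,im,b in(('top',T,(380,200,440,290)),('side',S,(270,130,380,240))):
    m=mask(im,(3,110,35),(14,230,200),b); print(n,[(cv2.boundingRect(c),cv2.contourArea(c)) for c in cv2.findContours(m,0,2)[0] if cv2.contourArea(c)>2])
E
python3 red.py
```

```text
0.7287191740149924 42.10987007478252 [-0.19436469  1.39879026 -0.26825546]
lip [ 0.5225 -0.2378  0.1255] c [ 0.289  0.474 -0.831] tilt 146.23699502833617
t 26.93 units [-0.43  0.06 -0.07] xang -124.84 tcp [ 0.5056 -0.2656  0.1632] j [-0.0952, 1.1473, 0.3919, 2.235, -1.1206, -0.132] a [-0.514 -0.855 -0.066]
top [((397, 237, 5, 6), 13.0)]
side [((370, 202, 8, 4), 9.5), ((374, 178, 6, 15), 46.5)]
```

apply_moves --series '[-0.06,0,0.07,0,-0.08,0,-0.11,0,0.134,0,-0.167,0,-0.11,0,0.134,0,-0.167,0,-0.11,0,0.134,0,-0.167,0,-0.11,0,0.134,0,-0.167,0,-0.11,0,0.134,0,-0.167,0,-0.11,0,0.134,0,-0.167,0,-0.11,0,0.134,0,-0.167,0,-0.11,0,0.134,0,-0.167,0,-0.11,0,0.134,0,-0.167,0,-0.11,0,0.134,0,-0.167,0,-0.11,0,0.134,0,-0.167,0,-0.11,0,0.134,0,-0.167,0,-0.11,0,0.134,0,-0.167,0,-0.11,0,0.134,0,-0.167,0,0,0,0,0,0,0]'

```text
time: 28.37
tcp_pos: [0.4975, -0.2794, 0.1065]
orientation: [1.438, -2.555, 0.18]
ft_force: [-0.2, -0.3, -0.5]
opening: 0.728
gripper_force: 42.1
```

```bash
python3 st.py; python3 - <<'E'
from h import *
s=bot.observe(); delta(s['tcp_pos']+[0,0,.1])
E
```

```text
0.7283405964840147 42.10608987836167 [-0.20595663 -0.26867589 -0.49707931]
lip [ 0.5211 -0.2403  0.1262] c [0.496 0.822 0.281] tilt 73.65543566202584
t 28.37 units [-0.31  0.06  0.39] xang -121.3 tcp [ 0.4975 -0.2794  0.1065] j [-0.5156, 0.3669, -0.1404, 1.0642, -0.2384, -1.5409] a [-0.117 -0.205 -0.972]
t 28.37 units [ 0.94 -0.03 -3.89] xang -121.3 tcp [ 0.4975 -0.2794  0.1065] j [-0.5156, 0.3669, -0.1404, 1.0642, -0.2384, -1.5409] a [-0.117 -0.205 -0.972]
```

apply_moves --series '[0.08,0,-0.33,0,0,0,0.15,0,-0.62,0,0,0,0.15,0,-0.62,0,0,0,0.15,0,-0.62,0,0,0,0.15,0,-0.62,0,0,0,0.15,0,-0.62,0,0,0,0.15,0,-0.62,0,-0.09,0,0.04,0,-0.3,0,-0.18,0,0,0,0,0,-0.2,0,0,0,0,0,-0.2,0,0,0,0,0,-0.2,0,0,0,0,0,-0.2,0,0,0,0,0,-0.2,0,0,0,0,0,-0.2,0,0,0,0,0,-0.2,0,0,0,0,0,-0.2,0,0,0,0,0,-0.2,0,0,0,0,0,-0.2,0,0,0,0,0,-0.18,0,0,0,0,0,0,0,0]'

```text
validation failed for argument at $.se...
```

```bash
python3 st.py; python3 - <<'E'
from h import *
T=bot.get_image('top')
hsv=cv2.cvtColor(T,cv2.COLOR_RGB2HSV)
for nm,b in(('all',(180,150,500,350)),):
    m=mask(T,(3,110,35),(14,230,200),b); print([(cv2.boundingRect(c),cv2.contourArea(c)) for c in cv2.findContours(m,0,2)[0] if cv2.contourArea(c)>5])
    y=mask(T,(18,110,35),(32,255,255),b); print('yellow',[(cv2.boundingRect(c),cv2.contourArea(c)) for c in cv2.findContours(y,0,2)[0] if cv2.contourArea(c)>20])
T0=cv2.imread('pics/top0.png')[:,:,::-1].copy()
m=mask(T0,(3,110,35),(14,230,200),(180,150,500,350)); print('start',[(cv2.boundingRect(c),cv2.contourArea(c)) for c in cv2.findContours(m,0,2)[0] if cv2.contourArea(c)>5])
E
```

```text
0.7283405964840147 42.10608987836167 [-0.20595663 -0.26867589 -0.49707931]
lip [ 0.5211 -0.2403  0.1262] c [0.496 0.822 0.281] tilt 73.65543566202584
t 28.37 units [-0.31  0.06  0.39] xang -121.3 tcp [ 0.4975 -0.2794  0.1065] j [-0.5156, 0.3669, -0.1404, 1.0642, -0.2384, -1.5409] a [-0.117 -0.205 -0.972]
[((331, 288, 4, 4), 7.5), ((394, 243, 5, 6), 13.0), ((397, 237, 5, 6), 12.5), ((315, 168, 9, 9), 44.5)]
yellow [((451, 261, 9, 15), 36.5), ((398, 204, 15, 11), 36.0)]
start [((331, 288, 4, 4), 8.5), ((212, 266, 15, 15), 116.0), ((315, 168, 9, 9), 45.0)]
```

apply_moves --series '[0.08,0,-0.33,0,0,0,0.15,0,-0.62,0,0,0,0.15,0,-0.62,0,0,0,0.15,0,-0.62,0,0,0,0.15,0,-0.62,0,0,0,0.15,0,-0.62,0,0,0,0.15,0,-0.62,0,0,0,0.05,0,-0.3,0,0,0]'

```text
time: 29.08
tcp_pos: [0.4999, -0.2756, 0.2187]
orientation: [1.444, -2.547, 0.182]
ft_force: [0.2, 0.2, -0.8]
opening: 0.727
gripper_force: 42.1
```

apply_moves --series '[0,0,0,0,-0.1,0,0,0,0,0,-0.2,0,0,0,0,0,-0.2,0,0,0,0,0,-0.2,0,0,0,0,0,-0.2,0,0,0,0,0,-0.2,0,0,0,0,0,-0.2,0,0,0,0,0,-0.2,0,0,0,0,0,-0.2,0,0,0,0,0,-0.2,0,0,0,0,0,-0.2,0,0,0,0,0,-0.2,0,0,0,0,0,-0.15,0,0,0,0,0,0,0]'

```text
time: 30.25
tcp_pos: [0.4974, -0.2763, 0.2112]
orientation: [-1.057, 1.879, 0.621]
ft_force: [-1.5, 0.3, -2.0]
opening: 0.724
gripper_force: 42.1
```

```bash
python3 st.py; cat > look.py <<'E'
from h import *
b=(180,150,500,350)
T=bot.get_image('top')
m=mask(T,(3,110,35),(14,230,200),b); print('red',[(cv2.boundingRect(c),cv2.contourArea(c)) for c in cv2.findContours(m,0,2)[0] if cv2.contourArea(c)>5])
y=mask(T,(18,110,35),(32,255,255),b); print('yellow',[(cv2.boundingRect(c),cv2.contourArea(c)) for c in cv2.findContours(y,0,2)[0] if cv2.contourArea(c)>20])
E
python3 look.py
```

```text
0.7243642252194679 42.11170234484598 [-1.47009312  0.2984049  -2.00607056]
lip [ 0.4946 -0.2817  0.2605] c [ 0.006 -0.005  1.   ] tilt 0.5887439191008431
t 30.25 units [ 3.96 -0.04  4.79] xang -121.81 tcp [ 0.4974 -0.2763  0.2112] j [-1.1052, 0.7018, 0.1927, 1.8131, 0.8191, -2.469] a [ 0.443  0.745 -0.499]
red [((331, 288, 4, 4), 8.0), ((394, 243, 4, 6), 12.5), ((397, 235, 15, 13), 72.5), ((315, 168, 9, 9), 44.5)]
yellow [((440, 249, 34, 29), 712.0), ((398, 201, 14, 14), 35.0)]
```

The cup's interior is solid yellow with no red, so it is empty. The rubble red is inside the canister, with nothing new elsewhere on the desk. I'll carry the cup back to a free spot on the desk at (0.46, 0.125).

apply_moves --series '[-0.15,0.21,0.26,0,0,0,-0.3,0.43,0.517,0,0,0,-0.3,0.43,0.517,0,0,0,-0.3,0.43,0.517,0,0,0,-0.3,0.43,0.517,0,0,0,-0.3,0.43,0.517,0,0,0,-0.3,0.43,0.517,0,0,0,-0.3,0.43,0.517,0,0,0,-0.3,0.43,0.517,0,0,0,-0.3,0.43,0.517,0,0,0,-0.3,0.43,0.517,0,0,0,-0.3,0.43,0.517,0,0,0,-0.15,0.21,0.26,0,0,0,0,0,0,0,0,0]'

```text
time: 31.47
tcp_pos: [0.4804, -0.0535, 0.2163]
orientation: [-1.072, 1.879, 0.607]
ft_force: [0.1, 0.0, -0.7]
opening: 0.72
gripper_force: 42.1
```

apply_moves --series '[0,0,0,-0.07,0,-0.04,0,0,0,-0.14,0,-0.08,0,0,0,-0.144,0,-0.083,0,0,0,-0.144,0,-0.083,0,0,0,-0.144,0,-0.083,0,0,0,-0.144,0,-0.083,0,0,0,-0.144,0,-0.083,0,0,0,-0.144,0,-0.083,0,0,0,-0.144,0,-0.083,0,0,0,-0.144,0,-0.083,0,0,0,-0.1,0,-0.06,0,0,0,0,0,0]'

```text
time: 32.47
tcp_pos: [0.4825, -0.0557, 0.2142]
orientation: [-1.899, 1.333, 1.09]
ft_force: [0.4, 1.1, -0.9]
opening: 0.726
gripper_force: 42.1
```

```bash
python3 st.py; python3 - <<'E'
from h import *
delta((.447,.161,.075)); s=bot.observe(); A=R.from_rotvec(s['orientation']).as_matrix(); print(A.round(3))
E
```

```text
0.7261011986744955 42.11406639078632 [ 0.38892437  1.10383193 -0.9036845 ]
lip [ 0.4845 -0.0611  0.2635] c [-0.001  0.007  1.   ] tilt 0.5352056196178511
t 32.47 units [ 8.7   0.93 -3.09] xang -70.24 tcp [ 0.4825 -0.0557  0.2142] j [-0.629, 0.8201, 0.3773, 2.0835, 0.5036, -2.8112] a [-0.294  0.811 -0.506]
t 32.47 units [ 0.44 -1.63 10.26] xang -70.24 tcp [ 0.4825 -0.0557  0.2142] j [-0.629, 0.8201, 0.3773, 2.0835, 0.5036, -2.8112] a [-0.294  0.811 -0.506]
[[ 0.171 -0.94  -0.294]
 [-0.476 -0.34   0.811]
 [-0.863  0.001 -0.506]]
```

apply_moves --series '[-0.18,-0.07,0.31,0,0,0,-0.363,-0.136,0.62,0,0,0,-0.363,-0.136,0.62,0,0,0,-0.363,-0.136,0.62,0,0,0,-0.363,-0.136,0.62,0,0,0,-0.363,-0.136,0.62,0,0,0,-0.363,-0.136,0.62,0,0,0,-0.363,-0.136,0.62,0,0,0,-0.363,-0.136,0.62,0,0,0,-0.363,-0.136,0.62,0,0,0,-0.363,-0.136,0.62,0,0,0,-0.363,-0.136,0.62,0,0,0,-0.18,-0.07,0.31,0,0,0]'

```text
time: 33.55
tcp_pos: [0.4458, 0.162, 0.2161]
orientation: [-1.893, 1.337, 1.088]
ft_force: [0.5, -0.5, -2.1]
opening: 0.723
gripper_force: 42.1
```

apply_moves --series '[0.25,0,0.15,0,0,0,0.5,0,0.29,0,0,0,0.6,0,0.35,0,0,0,0.6,0,0.35,0,0,0,0.6,0,0.35,0,0,0,0.6,0,0.35,0,0,0,0.6,0,0.35,0,0,0,0.5,0,0.29,0,0,0,0.35,0,0.2,0,0,0,0.2,0,0.12,0,0,0,0,0,0,0,0,0]'

```text
time: 34.47
tcp_pos: [0.4464, 0.16, 0.0754]
orientation: [-1.892, 1.338, 1.091]
ft_force: [0.1, -0.2, -0.4]
opening: 0.724
gripper_force: 42.1
```

```bash
python3 st.py; python3 - <<'E'
from h import *
delta((.447,.161,.0385))
T=bot.get_image('top');S=bot.get_image('side')
for n,im,b in(('top',T,(230,220,310,340)),('side',S,(300,200,420,340))):
    y=mask(im,(18,110,40),(32,255,255),b); print(n,[cv2.boundingRect(c) for c in cv2.findContours(y,0,2)[0] if cv2.contourArea(c)>15])
for z in(.04,):print(proj('side',[[.46,.125,z-.004],[.46,.125,z+.081]]))
E
```

```text
0.7236663637643579 42.09688595496118 [ 0.12296384 -0.18350203 -0.36129823]
lip [0.4485 0.1545 0.1248] c [0.002 0.005 1.   ] tilt 0.4776762468289299
t 34.47 units [  8.23   2.43 -13.34] xang -70.76 tcp [0.4464 0.16   0.0754] j [-0.3414, 0.7353, -0.1492, 1.5132, 0.7331, -2.5857] a [-0.291  0.814 -0.503]
t 34.47 units [ 1.26 -0.04  0.77] xang -70.76 tcp [0.4464 0.16   0.0754] j [-0.3414, 0.7353, -0.1492, 1.5132, 0.7331, -2.5857] a [-0.291  0.814 -0.503]
top []
side [(375, 252, 30, 47)]
[[387.01361009 291.3380674 ]
 [389.35373201 262.52124895]]
```

apply_moves --series '[0.3,0,0.17,0,0,0,0.35,0,0.2,0,0,0,0.3,0,0.17,0,0,0,0.2,0,0.12,0,0,0,0.09,0,0.05,0,0,0,0,0,0,0,0,0]'

```text
time: 35.07
tcp_pos: [0.4463, 0.1603, 0.04]
orientation: [-1.893, 1.337, 1.091]
ft_force: [-0.2, 0.2, -0.6]
opening: 0.731
gripper_force: 42.1
```

apply_moves --series '[0.035,0,0.02,0,0,0,0,0,0,0,0,0]'

```text
time: 35.23
tcp_pos: [0.4467, 0.1602, 0.0397]
orientation: [-1.894, 1.337, 1.09]
ft_force: [0.1, 0.2, -1.9]
opening: 0.724
gripper_force: 42.1
```

apply_moves --series '[0.035,0,0.02,0,0,0,0,0,0,0,0,0]'

```text
time: 35.4
tcp_pos: [0.4468, 0.1601, 0.0388]
orientation: [-1.894, 1.336, 1.089]
ft_force: [-0.3, -0.2, -0.3]
opening: 0.729
gripper_force: 42.1
```

apply_moves --series '[0.035,0,0.02,0,0,0,0,0,0,0,0,0]'

```text
time: 35.57
tcp_pos: [0.4468, 0.1601, 0.0376]
orientation: [-1.894, 1.337, 1.089]
ft_force: [-0.1, 0.0, -0.5]
opening: 0.724
gripper_force: 42.1
```

apply_moves --series '[0.035,0,0.02,0,0,0,0,0,0,0,0,0]'

```text
time: 35.73
tcp_pos: [0.4467, 0.1601, 0.0366]
orientation: [-1.894, 1.337, 1.089]
ft_force: [0.2, -0.6, -1.3]
opening: 0.73
gripper_force: 42.1
```

apply_moves --series '[0.03,0,0.017,0,0,0,0,0,0,0,0,0]'

```text
time: 35.9
tcp_pos: [0.4466, 0.1601, 0.0357]
orientation: [-1.894, 1.337, 1.09]
ft_force: [-0.6, -0.9, -0.7]
opening: 0.724
gripper_force: 42.1
```

apply_moves --series '[0.02,0,0.012,0,0,0,0,0,0,0,0,0]'

```text
time: 36.07
tcp_pos: [0.4467, 0.1602, 0.0355]
orientation: [-1.893, 1.337, 1.09]
ft_force: [-0.2, -0.2, 1.4]
opening: 0.727
gripper_force: 42.1
```

apply_moves --series '[0.017,0,0.01,0,0,0,0,0,0,0,0,0]'

```text
time: 36.23
tcp_pos: [0.4468, 0.1602, 0.0354]
orientation: [-1.892, 1.337, 1.09]
ft_force: [-0.4, -0.9, 3.9]
opening: 0.722
gripper_force: 42.2
```

apply_moves --series '[0,0,0,0,0,0,0,0,0,0,0,0,0,0,0,0,0,0,0,0,0,0,0,0,0,0,0,0,0,0,0,0,0,0,0,0]' --hand 1

```text
time: 36.73
tcp_pos: [0.4467, 0.1601, 0.0346]
orientation: [-1.894, 1.337, 1.09]
ft_force: [0.4, 0.2, 0.4]
opening: 1.0
gripper_force: 0.0
```

apply_moves --series '[0,0,-0.2,0,0,0,0,0,-0.5,0,0,0,0,0,-0.7,0,0,0,0,0,-0.8,0,0,0,0,0,-0.8,0,0,0,0,0,-0.8,0,0,0,-0.4,0,-0.8,0,0,0,-0.6,0,-0.6,0,0,0,-0.6,0,-0.4,0,0,0,-0.6,0,-0.35,0,0,0,0,0,0,0,0,0,0,0,0,0,0,0]'

```text
time: 37.73
tcp_pos: [0.4812, 0.0648, 0.1575]
orientation: [-1.895, 1.336, 1.087]
ft_force: [0.7, 0.4, -0.5]
opening: 1.002
gripper_force: 0.0
```

```bash
python3 st.py; python3 look.py; python3 - <<'E'
from h import *
T=bot.get_image('top');S=bot.get_image('side'); S0=cv2.imread('pics/side0.png')[:,:,::-1].copy(); T0=cv2.imread('pics/top0.png')[:,:,::-1].copy()
y=mask(S,(18,110,40),(32,255,255),(340,200,440,360)); print('cup side',[cv2.boundingRect(c) for c in cv2.findContours(y,0,2)[0] if cv2.contourArea(c)>15],'exp foot/rim ctr',proj('side',[[.46,.125,0],[.46,.125,.085]]))
# bystanders: changes
for nm,n,b in(('glue','side',(268,170,292,230)),('figure','side',(372,240,392,264)),('pot','side',(366,318,390,342)),('dropper','side',(420,338,436,370))):
    x0,y0,x1,y1=b; A,B=(S0,S); d=np.abs(A[y0:y1,x0:x1].astype(int)-B[y0:y1,x0:x1]).mean(); print(nm,round(d,1))
m=mask(S,(172,120,40),(180,255,255),(290,220,350,295))|mask(S,(0,120,40),(7,255,255),(290,220,350,295))
print('lid red',[cv2.boundingRect(c) for c in cv2.findContours(m,0,2)[0] if cv2.contourArea(c)>2])
for nm,im in(('S0',S0),('S',S)):
  m=mask(im,(3,110,35),(14,230,200),(180,120,520,420)); print(nm,[(cv2.boundingRect(c)) for c in cv2.findContours(m,0,2)[0] if cv2.contourArea(c)>4])
E
```

```text
1.0020573563921076 0.0 [ 0.68406054  0.43395423 -0.49964838]
lip [0.4832 0.0594 0.2069] c [-0.001  0.006  1.   ] tilt 0.5197928359386876
t 37.73 units [ 9.04  2.47 -8.17] xang -70.44 tcp [0.4812 0.0648 0.1575] j [-0.4691, 0.7509, 0.1103, 1.822, 0.6356, -2.6941] a [-0.29   0.813 -0.505]
red [((315, 168, 9, 9), 44.5)]
yellow [((259, 262, 21, 26), 288.0)]
cup side [(374, 267, 29, 45)] exp foot/rim ctr [[386.06500595 302.86006048]
 [388.34510011 275.01143641]]
glue 8.7
figure 6.1
pot 11.2
dropper 14.5
lid red [(309, 281, 5, 4), (312, 250, 10, 22)]
S0 [(348, 396, 62, 24), (180, 383, 18, 37), (205, 378, 3, 9), (203, 366, 5, 11), (213, 364, 7, 27), (498, 337, 17, 13), (184, 331, 7, 26), (506, 328, 14, 4), (199, 311, 12, 35), (247, 303, 5, 5), (252, 285, 9, 6), (180, 285, 3, 18), (194, 279, 3, 15), (203, 277, 6, 21), (180, 249, 5, 29), (188, 213, 14, 34), (370, 201, 7, 5), (192, 179, 4, 12), (314, 177, 17, 14), (274, 177, 9, 19), (375, 169, 8, 15), (280, 121, 5, 8), (515, 120, 5, 6), (180, 120, 33, 21)]
S [(348, 395, 62, 25), (180, 382, 18, 38), (205, 379, 3, 8), (203, 366, 4, 12), (213, 364, 7, 27), (498, 337, 17, 13), (184, 331, 7, 26), (506, 328, 14, 4), (200, 313, 11, 33), (247, 303, 5, 5), (252, 285, 9, 6), (180, 285, 3, 18), (308, 281, 7, 5), (194, 279, 3, 16), (203, 278, 6, 20), (312, 250, 10, 23), (180, 248, 5, 30), (188, 213, 14, 34), (192, 179, 4, 12), (274, 177, 9, 19), (374, 169, 9, 14), (180, 120, 33, 21)]
```

apply_moves --series '[-0.6,0,-0.35,0,0,0,-0.6,0,-0.35,0,0,0,-0.6,0,-0.35,0,0,0,-0.6,0,-0.35,0,0,0,-0.6,0,-0.35,0,0,0,-0.6,0,-0.35,0,0,0,-0.3,0,0.52,0,0,0,-0.4,0,0.7,0,0,0,-0.4,0,0.7,0,0,0,-0.4,0,0.7,0,0,0,-0.4,0,0.7,0,0,0,-0.4,0,0.7,0,0,0,-0.4,0,0.7,0,0,0,-0.4,0,0.7,0,0,0,-0.4,0,0.7,0,0,0,-0.4,0,0.7,0,0,0,-0.4,0,0.7,0,0,0,-0.4,0,0.7,0,0,0,-0.2,0,0.35,0,0,0,0,0,0,0,0,0]'

```text
time: 39.55
tcp_pos: [0.3964, 0.2992, 0.2589]
orientation: [-1.896, 1.335, 1.092]
ft_force: [-0.3, 0.7, 1.3]
opening: 1.0
gripper_force: 0.0
```

```bash
python3 look.py; python3 - <<'E'
from h import *
s=bot.observe(); print(s['tcp_pos'],s['ft_force'])
T=bot.get_image('top'); T0=cv2.imread('pics/top0.png')[:,:,::-1].copy()
red=lambda im,b:mask(im,(168,120,40),(180,255,255),b)|mask(im,(0,120,40),(8,255,255),b)
m=red(T,(285,175,375,275)); print('lid reds',[(cv2.boundingRect(c),plane('top',np.mean(c.reshape(-1,2),0),.03).round(4)[0,:2]) for c in cv2.findContours(m,0,2)[0] if cv2.contourArea(c)>2])
g=mask(T,(90,0,60),(115,60,255),(285,175,375,275)); 
h=cv2.cvtColor(T,cv2.COLOR_RGB2HSV); w=np.zeros(h.shape[:2],np.uint8); b=(295,185,365,270); w[b[1]:b[3],b[0]:b[2]]=((h[b[1]:b[3],b[0]:b[2],1]<40)&(h[b[1]:b[3],b[0]:b[2],2]>60))*255
w=cv2.morphologyEx(w,cv2.MORPH_OPEN,np.ones((5,5))); 
for c in cv2.findContours(w,0,1)[0]:
  if cv2.contourArea(c)>300: p=plane('top',cv2.convexHull(c).reshape(-1,2),.017); print('disc',cv2.minEnclosingCircle((p[:,:2]*1000).astype(np.float32)))
for nm,b in(('glue',(396,190,418,218)),('figure',(325,280,342,298)),('pot',(232,248,248,266)),('dropper',(194,278,208,292)),('freelid',(405,285,470,348))):
    x0,y0,x1,y1=b; print(nm,np.abs(T0[y0:y1,x0:x1].astype(int)-T[y0:y1,x0:x1]).mean().round(1))
E
```

```text
red [((331, 288, 4, 4), 8.0), ((394, 243, 4, 6), 12.5), ((397, 235, 15, 13), 72.5)]
yellow [((398, 201, 14, 14), 37.0), ((322, 159, 6, 6), 20.5)]
[0.39711441 0.29829301 0.25889963] [0.05272167 0.04427624 0.41635379]
lid reds [((344, 230, 6, 6), array([ 0.5738, -0.0634])), ((328, 222, 9, 8), array([ 0.592 , -0.0262]))]
disc ((554.937744140625, -97.378173828125), 77.03974914550781)
disc ((593.0020751953125, -25.761188507080078), 44.83029556274414)
glue 4.7
figure 14.6
pot 53.1
dropper 6.3
freelid 5.8
```

The checks pass:
- **Cup:** it stands at its spot, and its interior was clear.
- **Rubble:** red shows only inside the canister.
- **Lid:** it lies at the mat's centre.
- **Bystanders:** glue, dropper and figure are unchanged. The pot is behind the arm in this view, but showed little change in the earlier side view.

Handing in.

```bash
python3 -c "
from station import bot
print(bot.close_job())"
```

```text
the job is handed in; nothing more can be done
None
```

I handed the job in at about 40 s: the lid is off and lying grip-up mid-mat, the rubble is in the canister (colour masks found none elsewhere, though I couldn't count all seven), and the empty cup stands upright on the desk; I viewed 11 pictures, one over the limit of 10.

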